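Load the film sealer and gauge its sealing bar

TASK

Get the bench film sealer ready: push the thin rod into its release hole so that the hidden latch lets the tray spring out, load every film cassette that is on the bench upright into the tray, and push the tray home until it latches. Then find a feeler blade that slides all the way into the slot under the sprung sealing bar with a light drag (it lifts the bar: not a loose one, not one that has to be forced) and leave it in there; the rod and the other blades must end standing on the bench, and do not knock over the bottle or the tumbler.

Things in the scene. Friction and masses are not known exactly. Their poses are not given: they have to be found in the camera images.
- sealer: Film sealer: low white and grey bench machine, 105 mm high, 385 mm wide, 200 mm deep, front face towards the robot; its place and yaw vary. Origin on the bench in the plane of the front face, 17.5 mm right of the face's middle; x level into the machine, y to the machine's left, z up. All its points have these axes. From left to right: tray, release hole, feeler slot
- slot (a point): mouth of the feeler slot: in the plane of the front face, mid-width (slot 95 mm wide), on the slot's floor, 45 mm above the bench. The floor is a flat steel table that also reaches 90 mm out in front of the face (x -90 to 0 mm, y -57 to +57 mm), so that a blade can lie on it. A blade is fully in when its tip is at least 32 mm past this point
- slot_end (a point): middle of the slot's rigid back stop, on the floor, 48 mm straight in from the mouth. Over the floor hang a fixed lip (0 to 10 mm in) and behind it the sprung sealing bar (12 to 42 mm in). The gap below the bar at rest is 1 to 9.2 mm, different at each start; the gap below the lip is 5.5 mm more
- bar (a joint): lift of the sprung bar, m: 0 at rest, 0.0055 at most; pressed down with 2.5 to 3.5 N, bevelled in front. A blade thicker than the gap below the bar and thinner than that below the lip lifts it and drags (2 to 10 N to push); a thicker one is stopped at the mouth by the lip; a thinner one is loose (lift 0). At least one blade always fits
- hole (a point): mouth of the release hole, in the plane of the front face, 70 mm above the bench, 95.5 mm left of the slot. 16 mm square, runs straight in along x; an aluminium collar 30 mm wide, 28 mm high with the same hole stands 15 mm out in front of the face. The latch's pad is 20 mm behind this point; pushing it 4 to 12 mm further in (3 to 7 N) frees the tray
- tray (a joint): how far the tray is out, m: 0 latched, 0.11 fully sprung out towards the robot; can be pushed in to -0.004 to latch. A spring of 3.5 to 5 N pushes it out all the time
- tray_in (a point): middle of the tray's inner floor (moves with the tray), 9 mm above the bench. Tray open above, inside 108 mm (x) by 168 mm (y), side and rear walls 26 mm above the floor. Fully out, its inside lies wholly in front of the machine; shut, this point is 54 mm behind the face, and the roof over it is 72 mm above the bench
- tray_front (a point): middle of the outer face of the tray's flat front panel (moves with the tray), 36 mm above the bench, 66 mm in front of the middle of its floor. Panel 176 mm wide, 12 mm thick, from 4 to 68 mm above the bench. Push it straight in along x to shut the tray
- latch (a joint): angle of the hidden spring latch, rad: 0 at rest, about 0.08 frees the tray, at most 0.35; springs back by itself and snaps over the tray when that is pushed home
- rod_grip (a point): release rod: black upright grip block 36 x 20 x 50 mm (x, y, z) with a steel rod 8 mm thick that sticks out 95 mm level along +x from the block, its axis 20 mm above the block's underside. This point is the block's centre, 25 mm above its underside. 150 g. Stands on its block at the start.
- rod_tip (a point): free end of the release rod, on its axis, 113 mm along +x from the block's centre and 5 mm below it
- thin_grip (a point): thin feeler blade: flat steel blade 4 mm thick, 26 mm wide, with a black upright grip block 28 x 20 mm (x, y) on its tail, top 50 mm above the underside; the blade reaches 100 mm beyond the block along +x. Undersides of blade and block are one flat plane. This point is the block's centre, 25 mm above the underside. 110 g
- thin_tip (a point): tip of the thin blade, middle of its width, on its underside; 114 mm along +x from the grip's centre
- mid_grip (a point): medium feeler blade, the same but 7 mm thick, 150 g
- mid_tip (a point): tip of the medium blade, on its underside; 114 mm along +x from the grip's centre
- thick_grip (a point): thick feeler blade, the same but 10 mm thick, 190 g
- thick_tip (a point): tip of the thick blade, on its underside; 114 mm along +x from the grip's centre
- cassette0_mid (a point): film cassette: grey plastic box 80 x 44 x 28 mm (x, y, z) with an upright fin on top to lift it by: 50 mm long along x, 10 mm thick (y), 28 mm high. This point is the middle, 28 mm above the underside, where the fin begins. 140 g. One to three cassettes are present.
- cassette1_mid (a point): second film cassette, the same
- cassette2_mid (a point): third film cassette, the same
- bottle: green glass bottle, 60 mm thick, 200 mm high, origin under it; leave alone
- tumbler: glass tumbler with two brushes in it, 72 mm wide, 95 mm high (200 mm with the brushes), origin under it; leave alone

How it is judged:
By the outcome, as a careful person would: the job done as asked, in the order asked, and still so for the second after the job is handed in, with the robot touching nothing.
Of cassette0, cassette1, cassette2 only 1 to 3 are there at a start; the rules pass over those that are not, and their reading is None.
At some moment in a run one of cassette0, cassette1, cassette2 may be knocked a few centimetres aside while the robot is not near it.
It also fails if it takes over 210 s, if anything falls off the work surface, if the arm or the gripper's body presses on something with over 40 N, if the wrist force passes 120 N, or if a joint passes its speed limit or range.

ROBOT

A 7-joint arm with a two-finger parallel gripper is mounted at the origin on the work surface. World frame = base frame: x ahead of the robot, y to its left, z up, the work surface at z = 0. Lengths are in m, angles in degrees, forces in N, time in s.
With the tool pointing down it reaches from about 0.425 to 0.875 m from the base axis. Payload 4.7 kg.
Tool frame: the origin (TCP) lies on the centre line of the jaws, within the pads' length; the fingertips stand env.nose_length ahead of it and the grasp point (between the pads) lies 8 mm behind it (env.nose_length is the distance from the TCP to the fingertips, in m); y points along the fingers, z is the direction in which the jaws open and shut, and the axes are right-handed (so a half turn about y gives the same grasp; the last joint's range is limited). The gripper opens to 87 mm and grips with 3 to 60 N. Pads are 19 mm wide; open, the fingers measure 117 mm over their backs; the gripper's body (75 mm by 190 mm) begins 51 mm behind the grasp point.
Start: joints at [64.12, 18.392, -4.016, 83.108, 1.295, 78.541, -3.26], TCP at [0.292, -0.581, 0.197] pointing down, gripper open.
Joint ranges: [-163.93, 163.93], [-17.29, 119.83], [-79.2, 71.16], [3.27, 140.29], [-89.18, 269.18], [5.43, 117.66], [-154.24, 154.24]. Speed limits (degrees/s): [147.25, 147.25, 180, 180, 180, 180, 180].

INTERFACE

Orientations are given as [roll, pitch, yaw] about the fixed x, y, z axes, in that order (R = Rz(yaw) Ry(pitch) Rx(roll)).
In Python, from cell import env, read_camera, camera_info, job, models gives the robot as it stands.
- The arm moves only by the tool move_arm, never from a script. Its argument "moves" is a list of rows, each a list of 6 numbers: the shift along the tool's x, y, z in mm, then the turn, a rotation vector about the tool's x, y, z in degrees. In form: [[x, y, z, ax, ay, az], ...]. A call has 1 to 20 rows; each row is the pose to reach, as a shift and turn from the pose commanded when the call began, along the tool's axes at that moment; what a row does not reach only later rows make up. A row lasts 1/12 s, in which the tool goes at most 41.7 mm and 7.16 degrees, less where a joint would pass 70% of its speed; a pose out of reach is approached as far as the arm can. A call with a gripper value outside its range is refused whole. "claw" is the finger opening in mm, from 0 to 87, set as the call begins (left out, the last holds). The fingers move at their own pace and stop on an object; "newtons" is the grip in N (left out, the last holds). Time passes only in rows, so rows that repeat a pose let the fingers close. It gives the time, the measured TCP pose, the force and the opening at its end, in the units of the state.
- env.get_obs(): the state, without advancing time (a new reading comes with each control period).
- read_camera(name): name is "side" or "top" or "wrist"; returns (picture, depth): 480x640x3 uint8, red, green, blue; 480x640 float32, m along the optical axis (not along the pixel's ray), 0 where there is no reading.
- camera_info(name): a dict with "fx", "fy", "cx", "cy" (pixels), "R" (3x3) and "t" (3): a world point X has camera coordinates R X + t. Camera axes: x right, y down, z forward; pixel columns grow to the right and rows downward; lengths in m; the calibration is good to about 2 mm. A picture is of the moment at which its call begins: read the wrist's pose just before it. camera_info takes no time and is no camera call; for the wrist camera it gives the pose at the moment of the call.
- job.sign_off(): hands the job in, once; it reports no verdict.
Trained networks look in the newest picture that a camera, given by its name, has taken for a name from the list of things; names that differ only in an ending like _2 or _b are one class to them, and where a whole thing is asked for, a point or a joint stands for the part that bears it (a point fixed in the world has none). Each returns a list of dicts, best first, with "score" (0 to 1); they miss things now and then, are a little off and sometimes report something else, mostly with a low value. They report only what shows in the picture. A call takes as long as a camera call.
- models.spot_in(target, camera): "point" ([x, y, z] in m, in world coordinates, good to about 4 mm: the middle of the surface that is visible of it).
- models.cut_out(target, camera): "mask" (480x640 bool, what is visible of it).
The state is a dict: "time_s": time; "qpos": joint angles; "joint_velocities": joint speeds; "effort": joint torques, N m; "tool_pos": TCP position; "tool_rot": TCP orientation; "force": force on the tool from outside, world axes, zero at the start; "wrist_torque": the same for the moment, N m; "grip_width": finger opening in m.
Only numpy, scipy, OpenCV 4.12 (cv2) and the standard library are available. Lean on these libraries where they do the work, as an engineer would, in place of code of your own. Each camera call takes 0.05 s, during which the arm holds its last target.

## Working session

There is one attempt and no reset: what is moved stays moved. The work goes in short steps, Python scripts to look and compute and a tool call to move; the robot and the scene stay as the last step left them, time stands still between calls to the robot, and variables do not carry over. Pictures are saved under pics/ and viewed, and the job is handed in when it is done.

Besides the shell and the picture viewer there is one more tool, called after "Emit:" as name(argument=value, ...) on one line, values as JSON. move_arm: Moves the arm, as the interface text tells. Its arguments: {"type":"object","properties":{"moves":{"type":"array","items":{"type":"array","items":{"type":"number"}}},"claw":{"type":"number"},"newtons":{"type":"number"}},"required":["moves"]}

```bash
ls; mkdir -p pics
cat > h.py <<'E'
import numpy as np, cv2
from cell import env, read_camera, camera_info, job, models
from scipy.spatial.transform import Rotation as Rn
def snap(name,fn):
    im,d=read_camera(name); cv2.imwrite('pics/'+fn+'.png',im[:,:,::-1]); np.save('pics/'+fn+'_d.npy',d); return im,d
def world(name,u,v,d,info=None):
    c=info or camera_info(name); z=d
    p=np.array([(u-c['cx'])/c['fx']*z,(v-c['cy'])/c['fy']*z,z])
    return np.array(c['R']).T@(p-np.array(c['t']))
def cloud(name,d,mask=None,info=None):
    c=info or camera_info(name)
    m=(d>0) if mask is None else (mask&(d>0))
    v,u=np.nonzero(m); z=d[v,u]
    P=np.stack([(u-c['cx'])/c['fx']*z,(v-c['cy'])/c['fy']*z,z],1)
    return (P-np.array(c['t']))@np.array(c['R'])
E
python3 - <<'E'
from h import *
o=env.get_obs(); print(o, env.nose_length)
for n in ['side','top','wrist']:
    snap(n,n+'0'); c=camera_info(n); print(n,c)
E
```

```text
pics
{'time_s': 0.0, 'qpos': array([64.11941632, 18.43772241, -4.01720914, 83.17545737,  1.29478837,
       78.54272166, -3.26062688]), 'joint_velocities': array([ 0.0738962 , -0.03069984, -0.02049108, -0.02413527, -0.04300134,
        0.14358189,  0.02312796]), 'effort': array([-4.44849156e-04, -4.91285205e+01, -4.04353375e-01, -3.12534142e+01,
       -6.40333747e-02,  4.37283854e-02,  1.66683817e-04]), 'tool_pos': array([ 0.29163066, -0.58021142,  0.19607211]), 'tool_rot': array([-9.01106582e+01, -5.18493333e-03, -1.53308727e+02]), 'force': array([ 0.13433931,  0.17598128, -0.55703643]), 'wrist_torque': array([ 0.03092176, -0.01348907, -0.00981313]), 'grip_width': 0.08695121976948435} 0.011
side {'fx': 503.01396348368075, 'fy': 503.01396348368075, 'cx': 319.9991529780859, 'cy': 248.09642310810332, 'R': array([[-0.87631837, -0.48145169, -0.01644343],
       [-0.33717832,  0.63738181, -0.69286016],
       [ 0.34405944, -0.60162172, -0.72088446]]), 't': array([0.47941239, 0.22808458, 0.9869216 ])}
top {'fx': 466.9183880000737, 'fy': 466.9183880000737, 'cx': 323.33258085239805, 'cy': 245.75162267923318, 'R': array([[-0.00719107, -0.99960725,  0.02708576],
       [-0.99424134,  0.00425099, -0.10707981],
       [ 0.10692262, -0.0276998 , -0.99388142]]), 't': array([-0.00578888,  0.56571643,  1.22696561])}
wrist {'fx': 386.2311474886682, 'fy': 386.2311474886682, 'cx': 327.7184221620651, 'cy': 234.25786705857897, 'R': array([[ 0.44912389, -0.89346778, -0.00174853],
       [-0.85673504, -0.43121299,  0.28294952],
       [-0.25356027, -0.12558136, -0.95913321]]), 't': array([-0.64926628, -0.03472626,  0.39110017])}
```

View pics/top0.png

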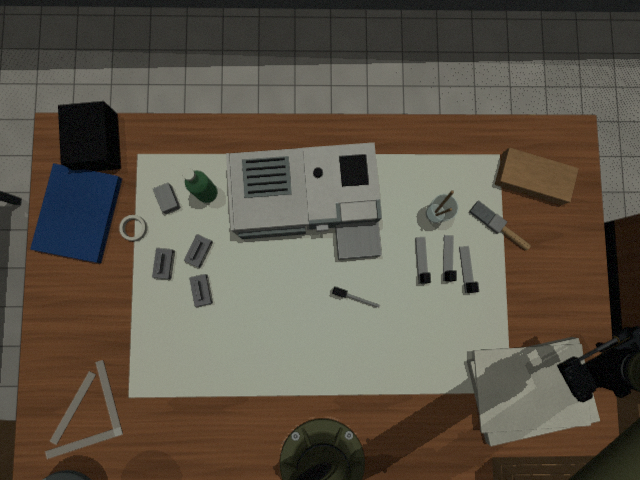

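View pics/side0.png

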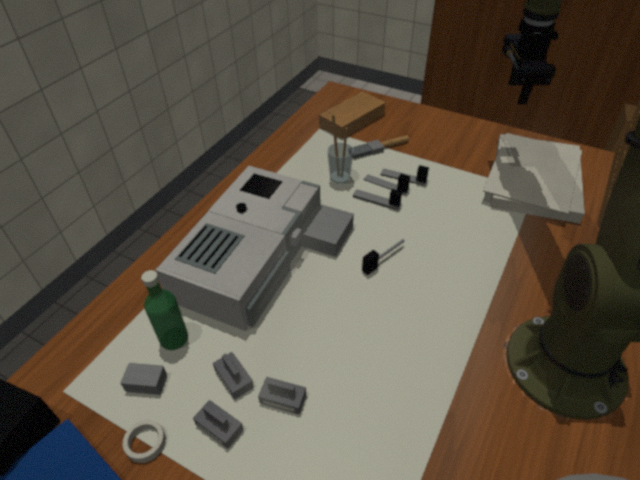

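View pics/wrist0.png

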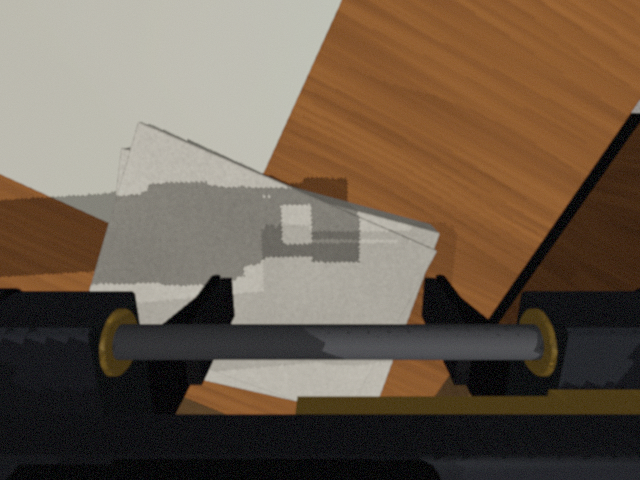

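Run:
```python
from h import *
o=env.get_obs(); print(o['time_s'])
d=np.load('pics/top0_d.npy')
names=['sealer','slot','hole','tray_front','rod_grip','rod_tip','thin_grip','mid_grip','thick_grip','thin_tip','mid_tip','thick_tip','cassette0_mid','bottle','tumbler']
for n in names:
    for r in models.spot_in(n,'top'): print(n,np.round(r['point'],4),round(r['score'],2))
print(env.get_obs()['time_s'])
```

```text
0.15
sealer [0.6963 0.0412 0.1075] 0.7
slot [0.6976 0.0366 0.1037] 0.86
slot [ 0.4982 -0.3983  0.0113] 0.57
hole [0.7014 0.0389 0.1068] 0.55
tray_front [0.5999 0.126  0.073 ] 0.73
tray_front [0.523  0.4182 0.0291] 0.36
rod_grip [ 0.4348 -0.0648  0.024 ] 0.76
rod_tip [ 0.4343 -0.0634  0.0267] 0.75
thin_grip [ 0.5302 -0.3503  0.0032] 0.84
thin_grip [ 0.497  -0.3971  0.005 ] 0.42
thin_grip [ 0.523  -0.2743  0.0065] 0.3
thin_grip [ 0.4316 -0.0643  0.027 ] 0.26
mid_grip [ 0.495  -0.3978  0.006 ] 0.9
mid_grip [0.5528 0.3291 0.0324] 0.6
thick_grip [ 0.5228 -0.2743  0.0066] 0.72
thin_tip [ 0.5243 -0.3504  0.0062] 0.8
mid_tip [ 0.4955 -0.4011  0.0074] 0.94
mid_tip [0.522  0.4181 0.0285] 0.68
thick_tip [ 0.5278 -0.2771  0.0059] 0.6
cassette0_mid [0.5522 0.3301 0.0288] 0.84
cassette0_mid [ 0.6633 -0.319   0.0627] 0.35
bottle [0.7092 0.3037 0.133 ] 0.59
tumbler [ 0.6636 -0.3176  0.061 ] 0.62
0.9
```

Run:
```python
from h import *
d=np.load('pics/top0_d.npy'); c=camera_info('top')
P=np.zeros((480,640,3))
v,u=np.mgrid[0:480,0:640]
X=np.stack([(u-c['cx'])/c['fx']*d,(v-c['cy'])/c['fy']*d,d],-1); P=(X-c['t'])@c['R']
def rect(u0,v0,u1,v1,z0,z1,lab):
    q=P[v0:v1,u0:u1].reshape(-1,3); q=q[(q[:,2]>z0)&(q[:,2]<z1)]
    (cx,cy),(w,h),a=cv2.minAreaRect((q[:,:2]*1000).astype(np.float32))
    print(lab,len(q),'c',round(cx,1),round(cy,1),'wh',round(w,1),round(h,1),'a',round(a,1),'zmed',round(np.median(q[:,2])*1e3,1))
q=P[320:380,200:400].reshape(-1,3);print('bench z',np.median(q[:,2]),q[:,2].std())
rect(220,140,395,250,.09,.125,'roof')
rect(220,140,395,270,.035,.055,'table')
rect(220,200,395,250,.055,.08,'trayfront')
rect(325,280,385,310,.035,.06,'rod block')
rect(325,280,385,315,.010,.06,'rod all')
for n,b in dict(c0=(140,240,180,285),c1=(180,230,216,272),c2=(186,270,216,312),decoy=(150,175,182,220)).items():
    rect(*b,.018,.036,n+' body'); rect(*b,.042,.07,n+' fin')
for n,b in dict(L=(410,230,433,290),M=(438,230,459,286),R=(459,240,485,298)).items():
    rect(*b,.03,.06,n+' grip'); rect(*b,.0025,.06,n+' all'); 
    q=P[b[1]:b[3],b[0]:b[2]].reshape(-1,3); q=q[(q[:,2]>.0025)&(q[:,2]<.015)]; print(len(q),np.mean(q[:,2]), np.percentile(q[:,2],[25,50,75,90]))
rect(180,160,222,210,.05,.25,'bottle');rect(424,180,462,232,.05,.12,'tumbler')
# bench near blades
q=P[300:330,420:500].reshape(-1,3);print('bench z R',np.mean(q[:,2]))
# front edge of roof line
```

```text
bench z 0.0012481214124943367 0.0864248076963936
roof 11593 c 714.7 43.4 wh 202.1 386.0 a 4.4 zmed 106.3
table 1585 c 571.6 31.7 wh 92.7 384.5 a 4.0 zmed 45.5
trayfront 474 c 607.8 34.5 wh 16.9 384.1 a 4.6 zmed 67.9
rod block 105 c 442.8 -50.7 wh 35.4 19.8 a 70.0 zmed 50.5
rod all 213 c 426.6 -95.4 wh 130.6 19.8 a 70.1 zmed 29.4
c0 body 412 c 522.5 421.6 wh 47.5 79.9 a 83.6 zmed 28.3
c0 fin 102 c 522.4 420.7 wh 11.2 48.3 a 84.6 zmed 55.0
c1 body 406 c 555.9 328.6 wh 46.0 79.8 a 65.5 zmed 28.2
c1 fin 99 c 556.2 328.4 wh 11.2 48.9 a 64.8 zmed 55.1
c2 body 414 c 450.1 319.3 wh 79.8 45.5 a 11.7 zmed 28.0
c2 fin 102 c 450.3 319.2 wh 50.4 10.7 a 11.4 zmed 55.7
decoy body 294 c 700.9 417.0 wh 73.2 45.9 a 23.2 zmed 33.5
decoy fin 3 c 706.4 410.3 wh 75.7 19.7 a 52.2 zmed 42.3
L grip 98 c 479.1 -280.7 wh 26.8 20.8 a 0.4 zmed 49.6
L all 801 c 529.8 -278.5 wh 62.5 164.4 a 88.3 zmed 8.9
680 0.007556878592324797 [0.00409712 0.00705674 0.01061575 0.01249906]
M grip 103 c 484.2 -350.2 wh 21.5 27.0 a 88.1 zmed 50.2
M all 680 c 535.0 -354.2 wh 57.4 153.9 a 88.4 zmed 5.3
562 0.005112047418345455 [0.00347326 0.00467531 0.00623792 0.00786758]
R grip 103 c 452.0 -407.6 wh 22.0 26.8 a 87.9 zmed 49.6
R all 892 c 504.2 -418.4 wh 71.5 159.6 a 87.9 zmed 6.3
768 0.006055025843035212 [0.00365303 0.0055931  0.00797061 0.00995202]
bottle 674 c 716.8 308.8 wh 53.9 58.7 a 51.0 zmed 134.3
tumbler 398 c 659.5 -322.2 wh 70.0 69.9 a 43.2 zmed 81.8
bench z R 0.009046985690841787
```

```bash
cat >> h.py <<'E'
def topP(d):
    c=camera_info('top'); v,u=np.mgrid[0:480,0:640]
    X=np.stack([(u-c['cx'])/c['fx']*d,(v-c['cy'])/c['fy']*d,d],-1); return (X-c['t'])@c['R']
def rect(P,u0,v0,u1,v1,z0,z1,lab,pr=True):
    q=P[v0:v1,u0:u1].reshape(-1,3); q=q[(q[:,2]>z0)&(q[:,2]<z1)]
    r=cv2.minAreaRect((q[:,:2]*1000).astype(np.float32))
    if pr: print(lab,len(q),'c',np.round(r[0],1),'wh',np.round(r[1],1),'a',round(r[2],1),'zmed',round(np.median(q[:,2])*1e3,1))
    return q,r
def go(x,y,z,yaw,pos=None,rot=None):
    """shift/turn (tool frame) from current pose to tool-down pose at x,y,z mm, yaw deg"""
    o=env.get_obs(); p=np.array(o['tool_pos'])*1000; R=Rn.from_euler('xyz',o['tool_rot'],degrees=True)
    T=Rn.from_euler('xyz',[-90,0,yaw],degrees=True)
    s=R.inv().apply(np.array([x,y,z])-p); t=(R.inv()*T).as_rotvec(degrees=True)
    n=max(np.linalg.norm(s)/41.7,np.linalg.norm(t)/7.16)
    print('t',o['time_s'],'at',np.round(p,1),np.round(o['tool_rot'],1),'\nmove',np.round(s,1),np.round(t,1),'rows>=',round(n,1))
E
python3 - <<'E'
from h import *
d=np.load('pics/top0_d.npy'); P=topP(d)
q,r=rect(P,220,140,395,250,.09,.125,'roof')
# roof front edge: per pixel column in u, the min x
def edge(q,lab):
    pts=[]
    ys=np.round(q[:,1]*1000/4)
    for b in np.unique(ys):
        s=q[ys==b]; pts.append((s[:,1].mean(),s[:,0].min()))
    pts=np.array(pts)[3:-3]; 
    k=np.polyfit(pts[:,0],pts[:,1],1)
    for _ in range(5):
        e=pts[:,1]-np.polyval(k,pts[:,0]); g=np.abs(e)<max(1.5*np.median(abs(e)),.001); k=np.polyfit(pts[g,0],pts[g,1],1)
    print(lab,'yaw',-np.degrees(np.arctan(k[0])),'x at y=0',k[1],len(pts),g.sum())
edge(q,'front')
q2=q.copy();q2[:,0]*=-1;edge(q2,'back(neg)')
q,r=rect(P,328,215,395,270,.035,.052,'table'); edge(q,'table')
q,r=rect(P,220,215,322,250,.055,.08,'tray'); edge(q,'tray')
q,r=rect(P,305,215,335,240,.075,.092,'collar');edge(q,'collar')
B=dict(L=(479.1,-280.7,(410,228,434,290)),M=(484.2,-350.2,(438,228,460,286)),R=(452,-407.6,(456,238,487,300)))
for n,(gx,gy,b) in B.items():
    q=P[b[1]:b[3],b[0]:b[2]].reshape(-1,3)*1000
    m=(q[:,2]>3.0)&(q[:,2]<16)&(q[:,0]>gx+25)&(q[:,0]<gx+110)&(abs(q[:,1]-gy-4)<25)
    s=q[m]; c,vv=s[:,:2].mean(0),np.linalg.svd(s[:,:2]-s[:,:2].mean(0),full_matrices=False)[2][0]
    a=np.degrees(np.arctan2(vv[1],vv[0]));a=(a+90)%180-90
    e=np.array([np.cos(np.radians(a)),np.sin(np.radians(a))]); rel=q[:,:2]-[gx,gy]
    l=rel@e; w=rel@[-e[1],e[0]]
    blade=q[(l>30)&(l<100)&(abs(w)<8)][:,2]; ben=q[(l>30)&(l<100)&(abs(w)>18)&(abs(w)<26)][:,2]
    print(n,'ang',a,'via grip',np.degrees(np.arctan2(c[1]-gy,c[0]-gx)),'h',blade.mean(),ben.mean(),len(blade),len(ben),'tip',np.percentile(l[(abs(w)<8)&(q[:,2]>3)],99))
E
```

```text
roof 11593 c [714.7  43.4] wh [202.1 386. ] a 4.4 zmed 106.3
front yaw 4.459191854756326 x at y=0 0.6173570431640183 95 92
back(neg) yaw -4.494114802395318 x at y=0 -0.8168831816026639 95 62
table 1490 c [580.4 -92.5] wh [ 92.3 135.8] a 4.5 zmed 45.5
table yaw 4.501328019418318 x at y=0 0.5273820665534581 31 24
tray 397 c [602.5 112.2] wh [ 16.  228.6] a 3.8 zmed 67.9
tray yaw 4.5156615607262305 x at y=0 0.60478262434605 53 43
collar 92 c [610.    1.3] wh [16.  75.6] a 4.3 zmed 84.3
collar yaw -20.622169727724046 x at y=0 0.6073947426787228 14 10
L ang 2.5278178305876793 via grip 2.817090143242018 h 10.795822657326339 1.617448785076183 145 144 tip 129.7049475179614
M ang -3.3796334676341075 via grip -0.7473238530249138 h 4.922626997796489 1.547971259937041 143 140 tip 129.6387248892301
R ang 2.3789201256190893 via grip 4.7373633106441515 h 8.001795594475272 1.5353142642483337 148 140 tip 133.26281332175412
```

```bash
cat >> h.py <<'E'
O=np.array([616.4,18.1]); YAW=4.5
ex=np.array([np.cos(np.radians(YAW)),np.sin(np.radians(YAW))]); ey=np.array([-ex[1],ex[0]])
def m2w(x,y): return O+x*ex+y*ey
def w2m(q): return (np.asarray(q)[...,:2]-O)@np.stack([ex,ey],1)
E
python3 - <<'E'
from h import *
d=np.load('pics/top0_d.npy'); P=topP(d)*1000
M=w2m(P); z=P[...,2]
def rng(m,l):
    print(l,m.sum(),'x',np.round(np.percentile(M[m][:,0],[1,50,99]),1),'y',np.round(np.percentile(M[m][:,1],[0.5,50,99.5]),1),'z',np.median(z[m]))
rng((M[...,0]>-100)&(M[...,0]<-20)&(abs(M[...,1])<220)&(z>40)&(z<52),'table')
rng((M[...,0]>-25)&(M[...,0]<-4)&(abs(M[...,1])<220)&(z>77)&(z<90),'collar')
rng((M[...,0]>-25)&(M[...,0]<-3)&(M[...,1]<220)&(M[...,1]>0)&(z>60)&(z<74),'tray')
rng((M[...,0]>-3)&(M[...,0]<220)&(abs(M[...,1])<230)&(z>100)&(z<113),'roof')
E
```

```text
table 1122 x [-90.3 -55.4 -20.7] y [-174.  -117.5  -60.1] z 45.56603458504841
collar 51 x [-15.7 -10.   -4.4] y [-35.1 -22.3  -8.5] z 84.481214845313
tray 283 x [-13.3  -8.5  -3.1] y [ 22.5 111.5 197.3] z 68.00606380605906
roof 11261 x [  0.8  96.7 197.3] y [-173.2   20.3  207.9] z 106.26154602000746
```

Run:
```python
from h import *
im=cv2.imread('pics/top0.png'); cv2.imwrite('pics/crop_top0.png',cv2.resize(im[130:320,215:395],None,fx=3,fy=3,interpolation=cv2.INTER_CUBIC))
im=cv2.imread('pics/side0.png'); cv2.imwrite('pics/crop_side0.png',cv2.resize(im[150:350,150:420],None,fx=2.9,fy=2.9,interpolation=cv2.INTER_CUBIC))
```

```text
(no output)
```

View pics/crop_side0.png

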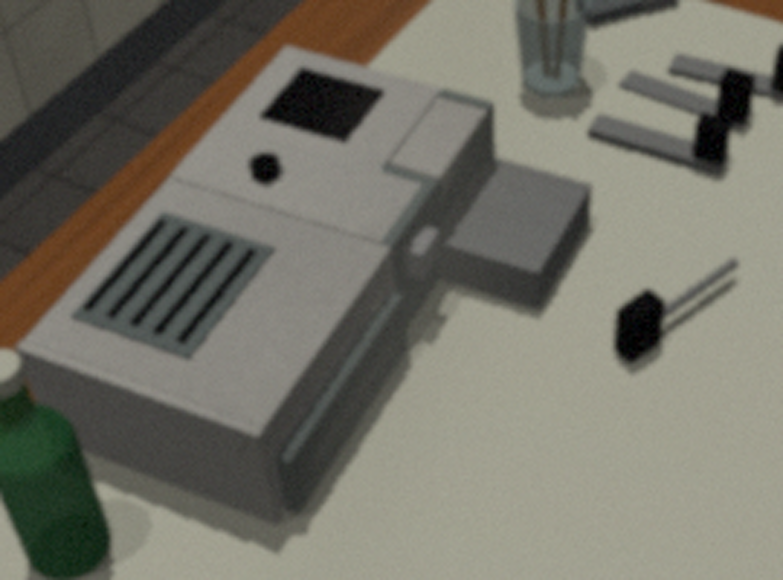

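Run:
```python
from h import *
go(443,-51,110,-110)
```

```text
t 0.9 at [ 291.9 -580.8  197.2] [ -90.    -0.  -153.3] 
move [-372.9   87.1 -405.5] [ -0.  -43.3   0. ] rows>= 13.4
```

Emit:
move_arm(moves=[[-373,60,-405,0,-43.3,0],[-373,60,-405,0,-43.3,0],[-373,60,-405,0,-43.3,0],[-373,60,-405,0,-43.3,0],[-373,60,-405,0,-43.3,0],[-373,60,-405,0,-43.3,0],[-373,60,-405,0,-43.3,0],[-373,60,-405,0,-43.3,0],[-373,60,-405,0,-43.3,0],[-373,60,-405,0,-43.3,0],[-373,60,-405,0,-43.3,0],[-373,60,-405,0,-43.3,0],[-373,60,-405,0,-43.3,0],[-373,60,-405,0,-43.3,0],[-373,60,-405,0,-43.3,0],[-373,60,-405,0,-43.3,0],[-373,60,-405,0,-43.3,0],[-373,60,-405,0,-43.3,0]], claw=60)

```text
time_s: 2.4
tool_pos: [0.4431, -0.0531, 0.1372]
tool_rot: [-90.0, -0.0, -110.2]
force: [0.7, 0.3, 0.0]
grip_width: 0.0602
```

Run:
```python
from h import *
snap('wrist','w1'); go(443,-51,28,-110)
o=env.get_obs(); print(o['force'],o['qpos'],o['grip_width'])
```

```text
t 2.45 at [443.1 -53.  137.2] [ -90.    -0.  -110.2] 
move [ -1.9 109.2  -0.8] [-0.  -0.2  0. ] rows>= 2.6
[0.8306853  0.42271844 0.22716666] [ 40.25311723  -3.50440995 -35.26054015 114.07006739  -2.14785575
  68.80249047 -14.36297243] 0.06020594620457382
```

View pics/w1.png

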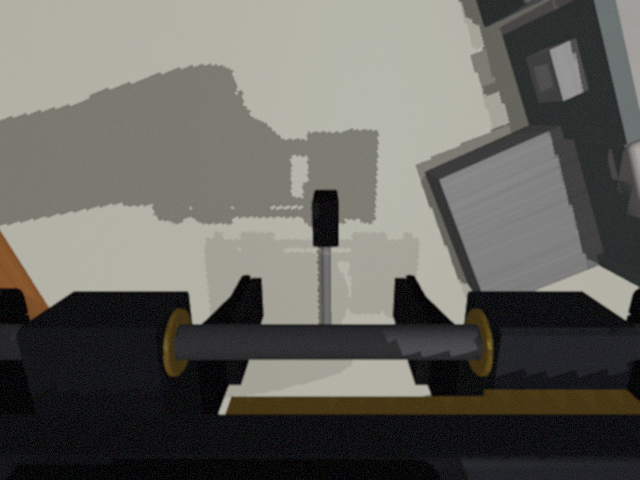

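Run:
```python
from h import *
d=np.load('pics/w1_d.npy'); Q=cloud('wrist',d)*1000
m=(Q[:,2]>40)&(Q[:,2]<60)&(np.hypot(Q[:,0]-443,Q[:,1]+51)<35)
r=cv2.minAreaRect(Q[m][:,:2].astype(np.float32)); print(r,m.sum(),np.median(Q[m][:,2]))
```

```text
((442.0975341796875, -48.72151184082031), (36.66489028930664, 19.778257369995117), 70.03363037109375) 1313 49.72050468995279
```

Emit:
move_arm(moves=[[-3,60,-1.5,0,0,0],[-3,109,-1.5,0,0,0],[-3,109,-1.5,0,0,0],[-3,109,-1.5,0,0,0],[-3,109,-1.5,0,0,0],[-3,109,-1.5,0,0,0]])

```text
time_s: 2.95
tool_pos: [0.4443, -0.0488, 0.0297]
tool_rot: [-89.9, 0.0, -110.1]
force: [-0.1, -0.0, 0.5]
grip_width: 0.06
```

Emit:
move_arm(moves=[[0,0,0,0,0,0],[0,0,0,0,0,0],[0,0,0,0,0,0],[0,0,0,0,0,0],[0,0,0,0,0,0],[0,0,0,0,0,0]], claw=10, newtons=40)

```text
time_s: 3.45
tool_pos: [0.443, -0.0481, 0.0284]
tool_rot: [-90.0, -0.0, -110.0]
force: [0.4, -0.6, 0.6]
grip_width: 0.0279
```

Run:
```python
from h import *
w=m2w(-150,-21.8); print(w)
go(w[0],w[1],78.5,4.5)
```

```text
[468.57280823 -15.40166223]
t 3.45 at [443.  -48.1  28.4] [ -90.   -0. -110.] 
move [-39.5 -50.1  12.8] [  -0.  -114.5    0. ] rows>= 16.0
```

Emit:
move_arm(moves=[[0,0,0,0,0,0],[0,0,0,0,0,0],[0,0,0,0,0,0],[0,0,0,0,0,0],[0,0,0,0,0,0],[0,0,0,0,0,0]])

```text
time_s: 3.95
tool_pos: [0.4429, -0.0481, 0.0281]
tool_rot: [-90.0, -0.0, -110.0]
force: [-0.1, 0.5, 0.0]
grip_width: 0.0102
```

Emit:
move_arm(moves=[[0,-30,0,0,0,0],[0,-50,0,0,0,0],[-39.5,-50,13,0,-30,0],[-39.5,-50,13,0,-60,0],[-39.5,-50,13,0,-90,0],[-39.5,-50,13,0,-114.5,0],[-39.5,-50,13,0,-114.5,0],[-39.5,-50,13,0,-114.5,0],[-39.5,-50,13,0,-114.5,0],[-39.5,-50,13,0,-114.5,0],[-39.5,-50,13,0,-114.5,0],[-39.5,-50,13,0,-114.5,0],[-39.5,-50,13,0,-114.5,0],[-39.5,-50,13,0,-114.5,0],[-39.5,-50,13,0,-114.5,0],[-39.5,-50,13,0,-114.5,0],[-39.5,-50,13,0,-114.5,0],[-39.5,-50,13,0,-114.5,0],[-39.5,-50,13,0,-114.5,0],[-39.5,-50,13,0,-114.5,0]])

```text
time_s: 5.62
tool_pos: [0.4686, -0.0154, 0.0781]
tool_rot: [-90.0, 0.0, 4.3]
force: [-0.4, -0.4, 0.4]
grip_width: 0.0099
```

Run:
```python
from h import *
im,d=snap('top','t2'); w=m2w(-150,-21.8); go(w[0],w[1],78.5,4.5)
cv2.imwrite('pics/t2c.png',cv2.resize(im[200:310,270:390,::-1],None,fx=5,fy=5,interpolation=cv2.INTER_CUBIC))
im,_=snap('side','s2'); cv2.imwrite('pics/s2c.png',cv2.resize(im[180:320,250:420,::-1],None,fx=4,fy=4,interpolation=cv2.INTER_CUBIC))
P=topP(d)*1000; M=w2m(P); z=P[...,2]
for x0 in range(-110,-20,15):
    m=(M[...,0]>x0)&(M[...,0]<x0+15)&(abs(M[...,1]+22)<20)&(z>58)&(z<80)
    if m.sum(): print(x0,m.sum(),M[m][:,1].mean(),z[m].max(),np.median(z[m]))
print(env.get_obs()['grip_width'])
```

```text
t 5.6667 at [468.6 -15.4  78.1] [-90.    0.    4.3] 
move [-0.  -0.4  0. ] [ 0.  -0.2 -0. ] rows>= 0.0
0.009874288677193175
```

View pics/t2c.png

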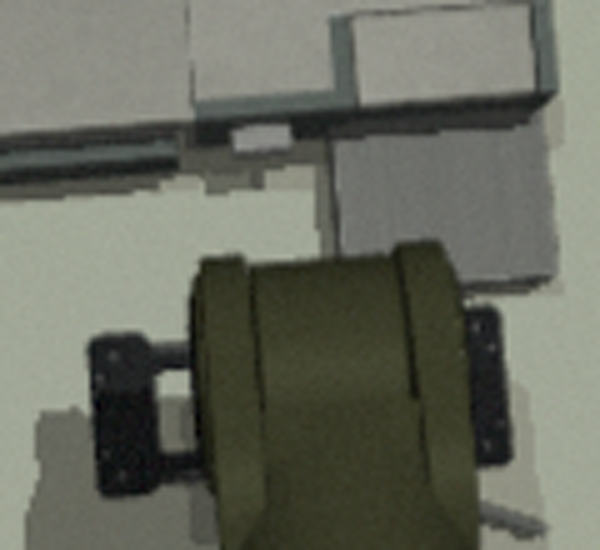

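View pics/s2c.png

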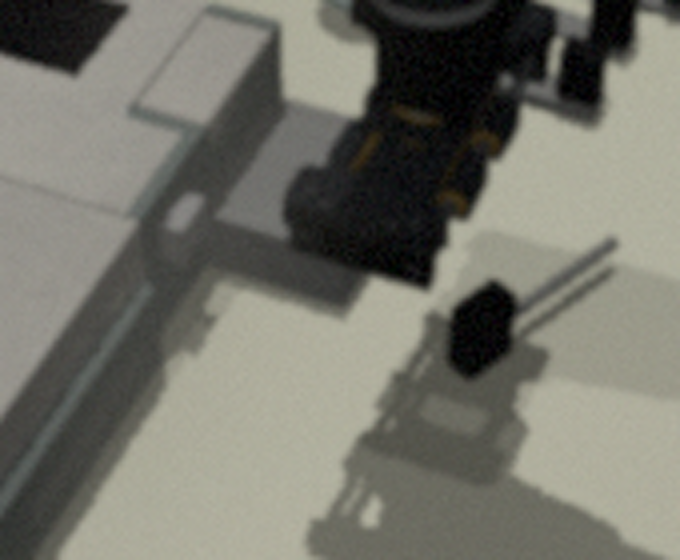

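Run:
```python
from h import *
d=np.load('pics/s2_d.npy'); Q=cloud('side',d)*1000
m=(Q[:,2]>8)&(Q[:,2]<60)&(np.hypot(Q[:,0]-443,Q[:,1]+51)<60)
q=Q[m]; print(m.sum(),q.min(0),q.max(0)); b=q[(q[:,2]>35)]; print(b.min(0),b.max(0),cv2.minAreaRect(b[:,:2].astype(np.float32)))
t=b[b[:,2]>46]; print(len(t),cv2.minAreaRect(t[:,:2].astype(np.float32)))
c=camera_info('wrist'); o=env.get_obs(); p=o['tool_pos']; R=Rn.from_euler('xyz',o['tool_rot'],degrees=True)
for s in [(0,0,0),(0,.011,0),(0,-.05,0),(.02,0,0),(0,0,.02)]:
    X=c['R']@(p+R.apply(s))+c['t']; print(s,X[0]/X[2]*c['fx']+c['cx'],X[1]/X[2]*c['fy']+c['cy'],X[2])
```

```text
335 [ 419.19446699 -104.92627803    8.05790327] [458.30628287 -24.31736127  52.80200734]
[427.86123147 -64.9204166   35.40219184] [456.6714465  -24.484426    52.80200734] ((442.30572509765625, -44.494632720947266), (37.7502555847168, 21.32997703552246), 72.24577331542969)
107 ((442.8252258300781, -44.70572280883789), (36.785709381103516, 20.713346481323242), 68.00814056396484)
(0, 0, 0) 328.1537250436633 276.0995709531432 0.2021177640337214
(0, 0.011, 0) 328.1190850737855 268.3337170136717 0.21266196464388715
(0, -0.05, 0) 328.3708899388667 324.78526158392674 0.1541895794420588
(0.02, 0, 0) 328.14212882824575 310.5828298408037 0.20781531647183718
(0, 0, 0.02) 366.36975743692153 276.08953941640925 0.20213024179489922
```

Run:
```python
from h import *
snap('wrist','w3')
d=np.load('pics/w3_d.npy'); Q=cloud('wrist',d)*1000
o=env.get_obs(); p=np.array(o['tool_pos'])*1000;R=Rn.from_euler('xyz',o['tool_rot'],degrees=True)
T=R.inv().apply(Q-p); m=(T[:,1]<25)&(T[:,1]>-80); 
H,_,_=np.histogram2d(T[m][:,2],T[m][:,1],bins=[np.arange(-60,61,10),np.arange(-80,26,10)]); print(H.astype(int))
m2=m&(abs(T[:,2])<40)&(T[:,1]>-30); print(np.percentile(T[m2],[1,50,99],axis=0))
```

```text
[[  0   0   0   0   0   0   0   0   0   0]
 [  0   0   0   0   0   0   0   0   0   0]
 [  0   0   0   0   0   0   0   0   0   0]
 [  0   0   0   0   0   0   0   0   0   0]
 [ 57 121 155 128  97  38   0   0   0   0]
 [367 126 155 154 142  44   0   0   0   0]
 [427 150 182 181 162  51   0   0   0   0]
 [  0  84 139  97  81  31   0   0   0   0]
 [  0   0   0   0   0   0   0   0   0   0]
 [  0   0   0   0   0   0   0   0   0   0]
 [  0   0   0   0   0   0   0   0   0   0]
 [  0   0   0   0   0   0   0   0   0   0]]
[[-11.85130225 -29.81072352 -13.95048069]
 [-10.17931345 -27.79418928  -0.35716918]
 [ -9.48469228 -25.05549162  13.14384272]]
```

View pics/w3.png

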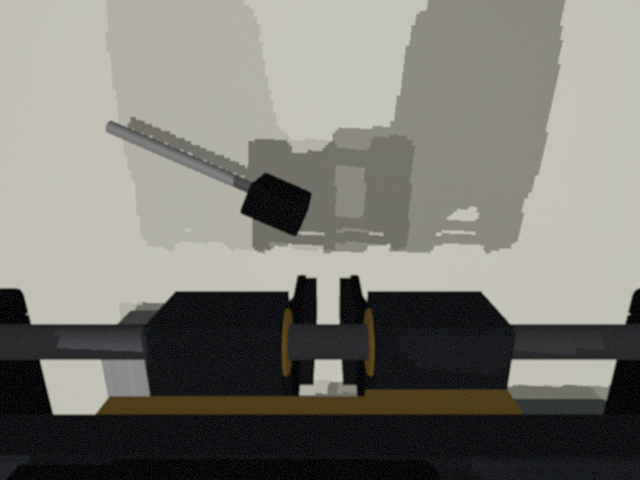

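View pics/s2.png

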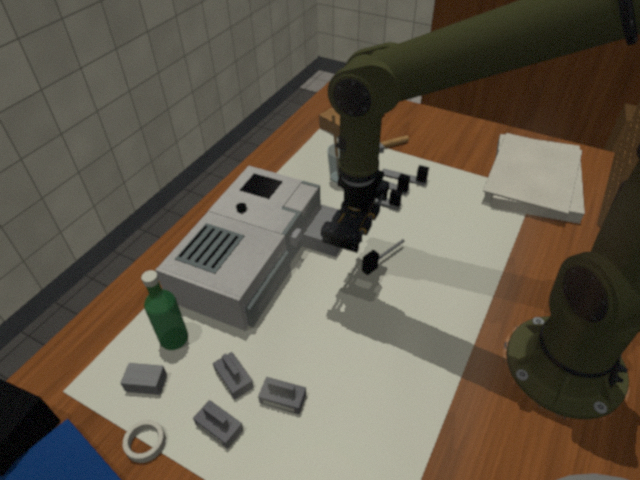

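Run:
```python
from h import *
d=np.load('pics/s2_d.npy'); Q=cloud('side',d)*1000
m=(np.hypot(Q[:,0]-468,Q[:,1]+15)<40)&(Q[:,2]>56); q=Q[m]; print(m.sum(),np.percentile(q[:,2],[0,1,2,5,10,25,50]))
print(q[np.argsort(q[:,2])[:12]].round(0))
d=np.load('pics/w3_d.npy'); c=camera_info('wrist'); o=env.get_obs(); p=np.array(o['tool_pos'])*1000;R=Rn.from_euler('xyz',o['tool_rot'],degrees=True)
for v in range(270,400,6):
    X=world('wrist',307,v,d[v,307])*1000; print(v,R.inv().apply(X-p).round(1), d[v,307])
```

```text
4315 [101.28787789 187.90902398 193.27789624 196.17486644 212.66113676
 275.08038047 340.91071248]
[[460. -29. 101.]
 [460. -18. 104.]
 [459. -28. 105.]
 [461. -27. 106.]
 [460. -23. 106.]
 [460. -18. 108.]
 [460. -18. 111.]
 [458. -25. 112.]
 [460. -23. 113.]
 [459. -26. 113.]
 [459. -27. 115.]
 [435. -28. 175.]]
270 [ 27.4  76.9 -15.4] 0.28364253
276 [ 31.7  75.9 -15.4] 0.28392926
282 [-10.1 -30.7  -9.4] 0.16979073
288 [ -9.7 -36.1  -9.1] 0.16474809
294 [ -9.6 -41.9  -8.8] 0.15915352
300 [ -9.7 -47.6  -8.5] 0.15366518
306 [-10.2 -53.7  -8.2] 0.1477071
312 [ -9.9 -58.   -8. ] 0.14367813
318 [ -9.7 -62.2  -7.8] 0.1397171
324 [ -32.9 -107.2   -5.1] 0.09001439
330 [ -33.3 -110.5   -5. ] 0.08670063
336 [ -32.9 -112.4   -4.9] 0.08501284
342 [ -31.7 -112.8   -4.9] 0.084919624
348 [ -29.9 -112.4   -4.9] 0.08586927
354 [ -29.9 -114.7   -4.8] 0.08368841
360 [ -0.9 -74.8  -7.3] 0.13020411
366 [  1.7 -74.5  -7.3] 0.13116199
372 [  3.6 -75.2  -7.3] 0.13106109
378 [  6.1 -74.9  -7.4] 0.13203824
384 [  9.1 -74.2  -7.4] 0.13362166
390 [132.4  77.6 -17. ] 0.31417784
396 [137.3  76.6 -17.1] 0.3145984
```

```bash
cat >> h.py <<'E'
TIP=25.0 # real fingertips this far ABOVE reported TCP (both cameras)
E
python3 - <<'E'
from h import *
d=np.load('pics/w3_d.npy'); Q=cloud('wrist',d)*1000
m=(Q[:,2]>40)&(Q[:,2]<60)&(np.hypot(Q[:,0]-443,Q[:,1]+51)<45)
r=cv2.minAreaRect(Q[m][:,:2].astype(np.float32)); print(r,m.sum(),np.median(Q[m][:,2]))
a=Q[(Q[:,2]>12)&(Q[:,2]<60)&(np.hypot(Q[:,0]-443,Q[:,1]+51)<140)&(Q[:,1]<-15)]; print(cv2.minAreaRect(a[:,:2].astype(np.float32)),len(a))
go(r[0][0],r[0][1],70,-110)
E
```

```text
((442.4106750488281, -48.925201416015625), (36.01319885253906, 20.481517791748047), 70.36968994140625) 2268 49.83358186392755
((488.0290222167969, -111.06394958496094), (131.31822204589844, 144.2650909423828), 74.03517150878906) 4928
t 5.7667 at [468.6 -15.4  78.1] [-90.    0.    4.4] 
move [-28.7   8.1 -31.4] [  0.  114.4   0. ] rows>= 16.0
```

Block unmoved at (442.4, -48.9). The real fingertips sit about 25 mm above the reported TCP, so the earlier closing happened above the block. Going back with that corrected.

Emit:
move_arm(moves=[[-29,0,-31.5,0,114.4,0],[-29,0,-31.5,0,114.4,0],[-29,0,-31.5,0,114.4,0],[-29,0,-31.5,0,114.4,0],[-29,0,-31.5,0,114.4,0],[-29,0,-31.5,0,114.4,0],[-29,0,-31.5,0,114.4,0],[-29,0,-31.5,0,114.4,0],[-29,0,-31.5,0,114.4,0],[-29,0,-31.5,0,114.4,0],[-29,0,-31.5,0,114.4,0],[-29,0,-31.5,0,114.4,0],[-29,0,-31.5,0,114.4,0],[-29,0,-31.5,0,114.4,0],[-29,0,-31.5,0,114.4,0],[-29,0,-31.5,0,114.4,0],[-29,0,-31.5,0,114.4,0],[-29,0,-31.5,0,114.4,0]], claw=60)

```text
time_s: 7.27
tool_pos: [0.4422, -0.0491, 0.0781]
tool_rot: [-90.0, -0.0, -109.8]
force: [0.4, 0.3, -0.5]
grip_width: 0.0601
```

Run:
```python
from h import *
go(442.4,-48.9,17-TIP,-110); print(env.get_obs()['grip_width'])
```

```text
t 7.2667 at [442.2 -49.1  78.1] [ -90.    -0.  -109.8] 
move [-0.2 86.1  0.2] [0.  0.2 0. ] rows>= 2.1
0.06011091416532628
```

Emit:
move_arm(moves=[[0,35,0,0,0,0],[0,60,0,0,0,0],[0,75,0,0,0,0],[0,86,0,0,0,0],[0,86,0,0,0,0],[0,86,0,0,0,0]])

```text
time_s: 7.77
tool_pos: [0.4422, -0.0489, -0.0078]
tool_rot: [-90.0, 0.0, -109.8]
force: [0.1, -0.4, -0.3]
grip_width: 0.0603
```

Emit:
move_arm(moves=[[0,0,0,0,0,0],[0,0,0,0,0,0],[0,0,0,0,0,0],[0,0,0,0,0,0],[0,0,0,0,0,0],[0,0,0,0,0,0],[0,0,0,0,0,0],[0,0,0,0,0,0],[0,0,0,0,0,0],[0,0,0,0,0,0]], claw=10, newtons=40)

```text
time_s: 8.6
tool_pos: [0.4423, -0.0492, -0.0078]
tool_rot: [-90.0, -0.0, -109.9]
force: [0.3, 0.4, 2.0]
grip_width: 0.0201
```

Run:
```python
from h import *
w=m2w(-150,-21.8); print(w)
go(w[0],w[1],42,4.5)
```

```text
[468.57280823 -15.40166223]
t 8.6 at [442.3 -49.2  -7.8] [ -90.    -0.  -109.9] 
move [-40.7 -49.8  13.3] [   0.  -114.4    0. ] rows>= 16.0
```

Emit:
move_arm(moves=[[0,-30,0,0,0,0],[0,-50,0,0,0,0],[-41,-50,13.5,0,-114.4,0],[-41,-50,13.5,0,-114.4,0],[-41,-50,13.5,0,-114.4,0],[-41,-50,13.5,0,-114.4,0],[-41,-50,13.5,0,-114.4,0],[-41,-50,13.5,0,-114.4,0],[-41,-50,13.5,0,-114.4,0],[-41,-50,13.5,0,-114.4,0],[-41,-50,13.5,0,-114.4,0],[-41,-50,13.5,0,-114.4,0],[-41,-50,13.5,0,-114.4,0],[-41,-50,13.5,0,-114.4,0],[-41,-50,13.5,0,-114.4,0],[-41,-50,13.5,0,-114.4,0],[-41,-50,13.5,0,-114.4,0],[-41,-50,13.5,0,-114.4,0],[-41,-50,13.5,0,-114.4,0],[-41,-50,13.5,0,-114.4,0]])

```text
time_s: 10.27
tool_pos: [0.4685, -0.0152, 0.0418]
tool_rot: [-90.0, 0.0, 4.3]
force: [-0.4, -0.2, -1.7]
grip_width: 0.0197
```

Run:
```python
from h import *
im,d=snap('top','t4'); 
cv2.imwrite('pics/t4c.png',cv2.resize(im[200:310,270:390,::-1],None,fx=5,fy=5,interpolation=cv2.INTER_CUBIC))
im,ds=snap('side','s4'); cv2.imwrite('pics/s4c.png',cv2.resize(im[180:320,250:420,::-1],None,fx=4,fy=4,interpolation=cv2.INTER_CUBIC))
for d,n in ((d,'top'),(ds,'side')):
    Q=cloud(n,d)*1000; M=w2m(Q); z=Q[:,2]
    for x0 in range(-120,-20,12):
        m=(M[:,0]>x0)&(M[:,0]<x0+12)&(abs(M[:,1]+22)<20)&(z>58)&(z<84)
        if m.sum(): print(n,x0,m.sum(),M[m][:,1].mean().round(1),z[m].max().round(1),z[m].mean().round(1))
w=m2w(-150,-21.8); go(w[0],w[1],42,4.5)
```

```text
top -84 8 -23.9 76.6 73.1
top -72 16 -24.3 75.7 73.0
top -60 12 -24.0 76.6 73.6
top -48 11 -24.2 78.2 73.3
top -24 18 -22.2 82.5 71.8
side -72 15 -17.2 74.6 70.8
side -60 16 -17.3 73.8 70.5
side -48 19 -17.7 73.3 69.6
side -24 49 -16.1 83.7 71.8
t 10.3667 at [468.6 -15.2  42. ] [-90.    0.    4.3] 
move [-0.1 -0.  -0.2] [-0.  -0.2 -0. ] rows>= 0.0
```

View pics/s4c.png

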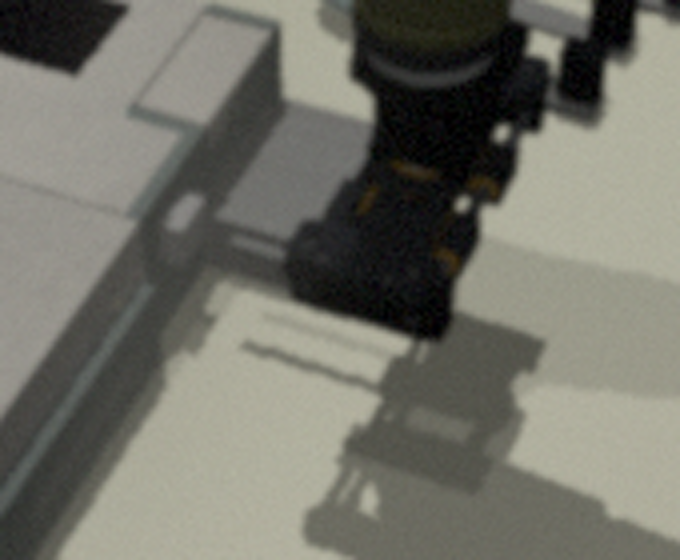

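View pics/t4c.png

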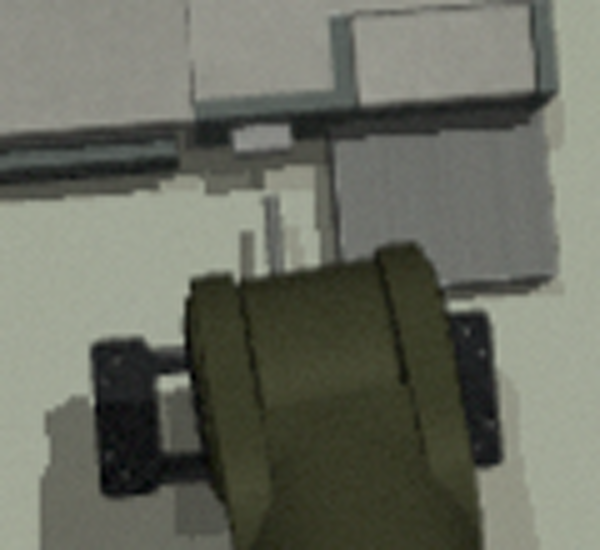

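Emit:
move_arm(moves=[[8,0,1.3,0,0,0],[20,0,1.3,0,0,0],[32,0,1.3,0,0,0],[42,0,1.3,0,0,0],[50,0,1.3,0,0,0],[50,0,1.3,0,0,0]])

```text
time_s: 10.87
tool_pos: [0.5205, -0.0093, 0.0422]
tool_rot: [-89.9, -0.1, 4.5]
force: [-1.1, 1.0, -1.4]
grip_width: 0.0198
```

Emit:
move_arm(moves=[[3,0,0,0,0,0],[6,0,0,0,0,0],[9,0,0,0,0,0],[11,0,0,0,0,0],[13,0,0,0,0,0],[13,0,0,0,0,0]])

```text
time_s: 11.37
tool_pos: [0.5265, -0.0093, 0.0408]
tool_rot: [-90.1, 0.6, 4.5]
force: [-10.1, -0.6, 2.5]
grip_width: 0.0194
```

Run:
```python
from h import *
o=env.get_obs(); print(o['time_s'],o['force'],o['tool_pos'])
im,d=snap('top','t5'); o=env.get_obs(); print(o['time_s'],o['force'],o['tool_pos'])
cv2.imwrite('pics/t5c.png',cv2.resize(im[180:310,200:390,::-1],None,fx=4,fy=4,interpolation=cv2.INTER_CUBIC))
```

```text
11.3667 [-10.05789972  -0.55941241   2.45042078] [ 0.52649051 -0.00932352  0.04076891]
11.4167 [-10.7855455   -0.79141094   3.82937452] [ 0.52648963 -0.00930472  0.04077767]
```

View pics/t5c.png

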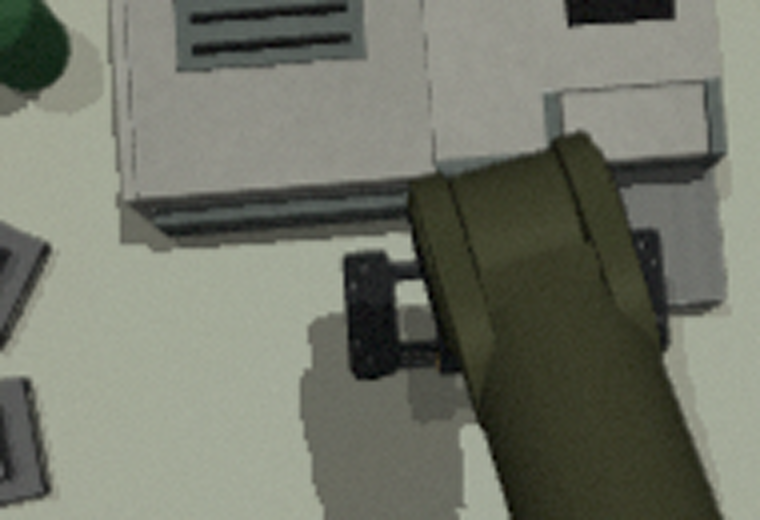

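Emit:
move_arm(moves=[[2,0,0,0,0,0],[4,0,0,0,0,0],[5,0,0,0,0,0],[5,0,0,0,0,0]])

```text
time_s: 11.75
tool_pos: [0.534, -0.0089, 0.0416]
tool_rot: [-90.0, 0.3, 4.5]
force: [-6.8, -0.9, 1.1]
grip_width: 0.0193
```

Run:
```python
from h import *
im,d=snap('top','t6'); P=topP(d)*1000; M=w2m(P); z=P[...,2]
m=(z>58)&(z<75)&(M[...,1]>60)&(M[...,1]<190)&(M[...,0]<0)&(M[...,0]>-160); print(m.sum(),np.percentile(M[m][:,0],[1,50,99]))
im,d=snap('side','s6');cv2.imwrite('pics/s6c.png',cv2.resize(im[180:340,200:400,::-1],None,fx=4,fy=4,interpolation=cv2.INTER_CUBIC))
```

```text
213 [-56.68764613 -50.84561159 -44.36429415]
```

View pics/s6c.png

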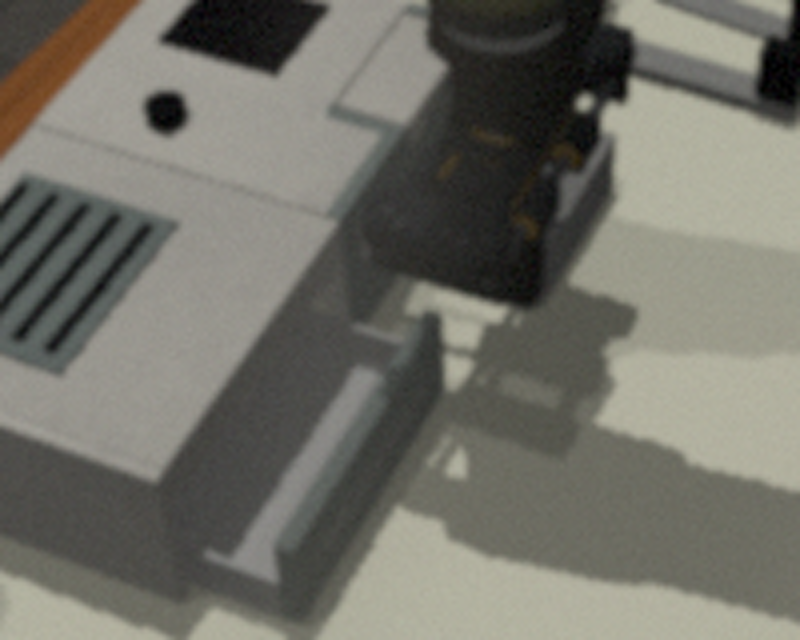

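Emit:
move_arm(moves=[[-15,0,0,0,0,0],[-30,0,0,0,0,0],[-50,0,0,0,0,0],[-70,0,0,0,0,0],[-90,0,0,0,0,0],[-90,0,0,0,0,0]])

```text
time_s: 12.35
tool_pos: [0.4425, -0.0166, 0.0412]
tool_rot: [-90.2, 0.3, 4.4]
force: [-0.2, 0.9, -1.3]
grip_width: 0.0198
```

Run:
```python
from h import *
go(442,-60,45,-110)
im,d=snap('top','t7'); P=topP(d)*1000; M=w2m(P); z=P[...,2]
m=(z>58)&(z<75)&(M[...,1]>60)&(M[...,1]<190)&(M[...,0]<0)&(M[...,0]>-160); print(m.sum(),np.percentile(M[m][:,0],[1,50,99]))
```

```text
t 12.35 at [442.5 -16.6  41.2] [-90.2   0.3   4.4] 
move [ -3.8  -3.6 -43.3] [  0.4 114.4   0. ] rows>= 16.0
246 [-122.29025629 -116.48616517 -110.12250499]
```

Emit:
move_arm(moves=[[-4,-4,-43,0,114.4,0],[-4,-4,-43,0,114.4,0],[-4,-4,-43,0,114.4,0],[-4,-4,-43,0,114.4,0],[-4,-4,-43,0,114.4,0],[-4,-4,-43,0,114.4,0],[-4,-4,-43,0,114.4,0],[-4,-4,-43,0,114.4,0],[-4,-4,-43,0,114.4,0],[-4,-4,-43,0,114.4,0],[-4,-4,-43,0,114.4,0],[-4,-4,-43,0,114.4,0],[-4,-4,-43,0,114.4,0],[-4,-4,-43,0,114.4,0],[-4,-4,-43,0,114.4,0],[-4,-4,-43,0,114.4,0],[-4,-4,-43,0,114.4,0],[-4,-4,-43,0,114.4,0]])

```text
time_s: 13.9
tool_pos: [0.447, -0.0586, 0.0463]
tool_rot: [-90.0, 0.0, -109.7]
force: [-0.3, -0.3, -1.7]
grip_width: 0.02
```

Emit:
move_arm(moves=[[0,20,0,0,0,0],[0,36,0,0,0,0],[0,44,0,0,0,0],[0,48,0,0,0,0],[0,51,0,0,0,0],[0,52,0,0,0,0],[0,52,0,0,0,0]])

```text
time_s: 14.48
tool_pos: [0.4467, -0.0588, -0.0055]
tool_rot: [-90.0, 0.0, -109.9]
force: [0.5, -0.3, -2.0]
grip_width: 0.0199
```

Emit:
move_arm(moves=[[0,2,0,0,0,0],[0,2,0,0,0,0],[0,2,0,0,0,0]])

```text
time_s: 14.73
tool_pos: [0.4467, -0.0589, -0.0074]
tool_rot: [-89.9, -0.0, -109.9]
force: [0.9, -0.1, 0.2]
grip_width: 0.0197
```

Emit:
move_arm(moves=[[0,0,0,0,0,0],[0,0,0,0,0,0],[0,0,0,0,0,0],[0,0,0,0,0,0],[0,0,0,0,0,0],[0,0,0,0,0,0]], claw=50)

```text
time_s: 15.23
tool_pos: [0.4462, -0.0588, -0.0078]
tool_rot: [-90.0, -0.0, -109.9]
force: [-0.6, -0.4, -0.4]
grip_width: 0.0477
```

Emit:
move_arm(moves=[[0,-30,0,0,0,0],[0,-70,0,0,0,0],[0,-110,0,0,0,0],[0,-110,0,0,0,0]])

```text
time_s: 15.57
tool_pos: [0.4515, -0.0593, 0.1091]
tool_rot: [-89.3, -0.0, -109.9]
force: [1.6, 0.3, -0.3]
grip_width: 0.0499
```

```bash
cat >> h.py <<'E'
def scan(fn):
    """top picture: cassettes (fins), rod etc. returns dict"""
    im,d=snap('top',fn); P=topP(d)*1000; M=w2m(P); z=P[...,2]
    m=(z>58)&(z<75)&(M[...,1]>60)&(M[...,1]<190)&(M[...,0]<0)&(M[...,0]>-160)
    if m.sum(): print('tray front x',np.percentile(M[m][:,0],[1,50]).round(1))
    k=((z>42)&(z<75)&(P[...,1]>250)&(P[...,0]<640)).astype(np.uint8)
    n,l,s,c=cv2.connectedComponentsWithStats(k)
    for i in range(1,n):
        if 40<s[i,4]<400:
            q=P[l==i]; r=cv2.minAreaRect(q[:,:2].astype(np.float32))
            (w,h),a=r[1],r[2]; a=a if w>h else a+90; a=(a+90)%180-90
            print('fin px',c[i].round(),'xy',np.round(r[0],1),'size',np.round(r[1],1),'yaw',round(a,1),'z',np.median(q[:,2]).round(1))
    return im,P,M
E
python3 - <<'E'
from h import *
scan('t8'); print(env.get_obs()['tool_pos'])
E
```

```text
tray front x [-122.2 -116.4]
fin px [195. 249.] xy [556.4 328.7] size [12. 49.] yaw -24.2 z 55.4
fin px [159. 262.] xy [522.5 420.9] size [11.2 48.2] yaw -4.9 z 55.0
fin px [198. 289.] xy [450.3 319.6] size [50.2 10.9] yaw 11.3 z 55.3
[ 0.44963505 -0.05948437  0.10616716]
```

View pics/t8.png

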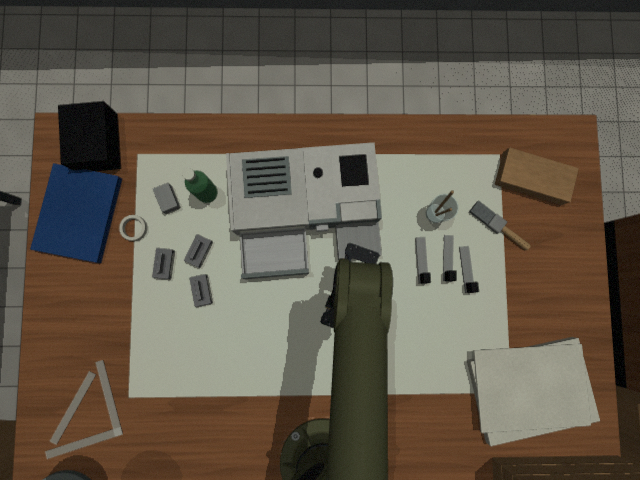

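Run:
```python
from h import *
go(450.3,319.6,80,11.3)
for y in (58,110,162): print(m2w(-56,y))
```

```text
t 15.6167 at [449.6 -59.5 106.2] [-8.950e+01 -1.000e-01 -1.099e+02] 
move [-356.6   24.7 -128.8] [  -0.2 -121.2    0.6] rows>= 16.9
[556.02200176  71.527496  ]
[551.94212878 123.36719735]
[547.8622558 175.2068987]
```

Emit:
move_arm(moves=[[-356.6,24,-129,0,-121.2,0],[-356.6,24,-129,0,-121.2,0],[-356.6,24,-129,0,-121.2,0],[-356.6,24,-129,0,-121.2,0],[-356.6,24,-129,0,-121.2,0],[-356.6,24,-129,0,-121.2,0],[-356.6,24,-129,0,-121.2,0],[-356.6,24,-129,0,-121.2,0],[-356.6,24,-129,0,-121.2,0],[-356.6,24,-129,0,-121.2,0],[-356.6,24,-129,0,-121.2,0],[-356.6,24,-129,0,-121.2,0],[-356.6,24,-129,0,-121.2,0],[-356.6,24,-129,0,-121.2,0],[-356.6,24,-129,0,-121.2,0],[-356.6,24,-129,0,-121.2,0],[-356.6,24,-129,0,-121.2,0],[-356.6,24,-129,0,-121.2,0],[-356.6,24,-129,0,-121.2,0],[-356.6,24,-129,0,-121.2,0]], claw=44)

```text
time_s: 17.28
tool_pos: [0.4459, 0.3203, 0.0775]
tool_rot: [-90.0, 0.1, 11.1]
force: [0.7, -0.5, -0.1]
grip_width: 0.0441
```

```bash
cat >> h.py <<'E'
def wfin(fn,x,y,rad=45):
    snap('wrist',fn); d=np.load('pics/%s_d.npy'%fn); Q=cloud('wrist',d)*1000
    m=(Q[:,2]>45)&(Q[:,2]<62)&(np.hypot(Q[:,0]-x,Q[:,1]-y)<rad)
    r=cv2.minAreaRect(Q[m][:,:2].astype(np.float32)); (w,h),a=r[1],r[2]; a=a if w>h else a+90; a=(a+90)%180-90
    print('wrist',m.sum(),np.round(r[0],1),np.round(r[1],1),'yaw',round(a,1),'z',np.median(Q[m][:,2]).round(1)); return r
E
python3 - <<'E'
from h import *
wfin('w9',450,320); go(450.3,319.6,7,11.3)
E
```

```text
wrist 1465 [449.5 321.9] [50.2  9.9] yaw 11.5 z 56.1
t 17.3333 at [446.1 320.3  77.7] [-90.    0.   11.2] 
move [ 4.1 70.7 -1.5] [ 0.  -0.1 -0. ] rows>= 1.7
```

View pics/w9.png

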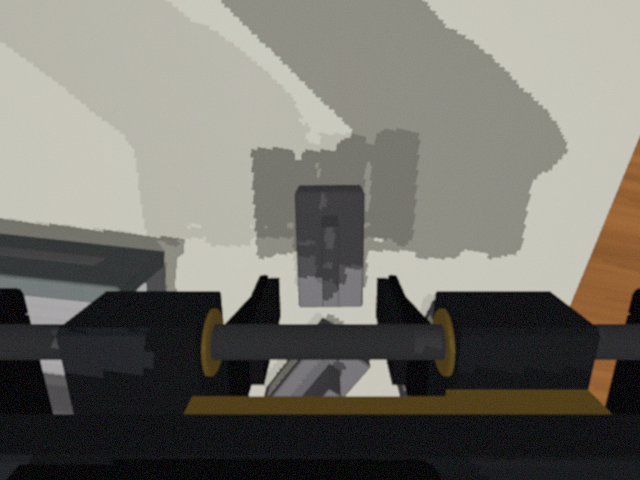

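Emit:
move_arm(moves=[[4,30,0,0,0,0],[4,55,0,0,0,0],[4,66,0,0,0,0],[4,70.5,0,0,0,0],[4,70.5,0,0,0,0],[4,70.5,0,0,0,0]])

```text
time_s: 17.83
tool_pos: [0.4505, 0.322, 0.0085]
tool_rot: [-90.0, -0.1, 11.3]
force: [-0.1, -0.5, 0.1]
grip_width: 0.0441
```

Emit:
move_arm(moves=[[0,0,0,0,0,0],[0,0,0,0,0,0],[0,0,0,0,0,0],[0,0,0,0,0,0],[0,0,0,0,0,0],[0,0,0,0,0,0],[0,0,0,0,0,0],[0,0,0,0,0,0],[0,0,0,0,0,0]], claw=2, newtons=30)

```text
time_s: 18.58
tool_pos: [0.4503, 0.3214, 0.0077]
tool_rot: [-90.0, -0.0, 11.3]
force: [0.4, -0.1, 1.4]
grip_width: 0.0098
```

Run:
```python
from h import *
print(env.get_obs()['grip_width'],env.get_obs()['force'])
w=m2w(-56,58); go(w[0],w[1],105,4.5)
```

```text
0.00976283275290584 [ 0.40322552 -0.05442598  1.4092032 ]
t 18.5833 at [450.3 321.4   7.7] [-90.   -0.   11.3] 
move [  54.7  -97.3 -265.7] [-0.   6.8  0. ] rows>= 6.9
```

Emit:
move_arm(moves=[[0,-35,0,0,0,0],[0,-75,0,0,0,0],[0,-97,-20,0,0,0],[54.7,-97,-265.7,0,6.8,0],[54.7,-97,-265.7,0,6.8,0],[54.7,-97,-265.7,0,6.8,0],[54.7,-97,-265.7,0,6.8,0],[54.7,-97,-265.7,0,6.8,0],[54.7,-97,-265.7,0,6.8,0],[54.7,-97,-265.7,0,6.8,0],[54.7,-97,-265.7,0,6.8,0],[54.7,-97,-265.7,0,6.8,0],[54.7,-97,-265.7,0,6.8,0]])

```text
time_s: 19.67
tool_pos: [0.555, 0.0732, 0.1046]
tool_rot: [-90.0, 0.0, 4.6]
force: [-0.7, 0.7, -1.8]
grip_width: 0.0097
```

Run:
```python
from h import *
print(env.get_obs()['grip_width'],env.get_obs()['force'])
w=m2w(-56,58); go(w[0],w[1],17.5,4.5)
```

```text
0.009695382698553221 [-0.72501577  0.69061198 -1.84925966]
t 19.6667 at [555.   73.2 104.6] [-90.    0.    4.6] 
move [ 0.9 87.1 -1.8] [-0.   0.1 -0. ] rows>= 2.1
```

Emit:
move_arm(moves=[[0.8,30,-1.8,0,0,0],[0.8,60,-1.8,0,0,0],[0.8,76,-1.8,0,0,0],[0.8,83,-1.8,0,0,0],[0.8,87,-1.8,0,0,0],[0.8,87,-1.8,0,0,0],[0.8,87,-1.8,0,0,0]])

```text
time_s: 20.25
tool_pos: [0.5576, 0.0705, 0.0188]
tool_rot: [-90.0, -0.1, 4.5]
force: [-0.2, -0.1, -0.6]
grip_width: 0.0098
```

Emit:
move_arm(moves=[[0,1,0,0,0,0],[0,1,0,0,0,0],[0,1,0,0,0,0],[0,1,0,0,0,0],[0,1,0,0,0,0]], claw=35)

```text
time_s: 20.67
tool_pos: [0.5571, 0.0696, 0.017]
tool_rot: [-90.0, -0.0, 4.5]
force: [0.4, 0.7, -0.3]
grip_width: 0.0323
```

Emit:
move_arm(moves=[[0,-30,0,0,0,0],[0,-65,0,0,0,0],[0,-100,0,0,0,0],[0,-100,0,0,0,0]])

```text
time_s: 21.0
tool_pos: [0.5608, 0.0715, 0.1231]
tool_rot: [-90.0, -0.6, 4.5]
force: [1.2, 0.7, -0.7]
grip_width: 0.0347
```

Run:
```python
from h import *
scan('t10')
o=env.get_obs(); print(o['tool_pos'],o['grip_width'])
go(556.4,328.7,75,-24.2)
```

```text
tray front x [-122.2 -116.4]
fin px [195. 249.] xy [556.1 328.4] size [11.5 49. ] yaw -26.4 z 56.3
fin px [159. 262.] xy [522.6 420.7] size [10.7 48.5] yaw -6.3 z 55.2
[0.55943893 0.07057694 0.12029121] 0.03508112773663884
t 21.05 at [559.4  70.6 120.3] [-90.   -0.4   4.5] 
move [ 16.8  45.3 257.6] [-0.1 28.7  0.4] rows>= 6.3
```

View pics/t10.png

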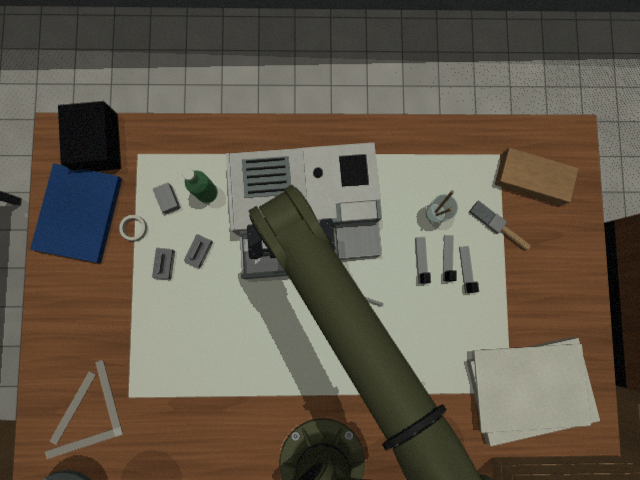

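Emit:
move_arm(moves=[[17,10,258,0,29.5,0],[17,10,258,0,29.5,0],[17,20,258,0,29.5,0],[17,45,258,0,29.5,0],[17,45,258,0,29.5,0],[17,45,258,0,29.5,0],[17,45,258,0,29.5,0],[17,45,258,0,29.5,0],[17,45,258,0,29.5,0],[17,45,258,0,29.5,0]], claw=44)

```text
time_s: 21.88
tool_pos: [0.5539, 0.3267, 0.0708]
tool_rot: [-90.1, -0.0, -25.1]
force: [0.2, 0.1, -0.6]
grip_width: 0.044
```

Run:
```python
from h import *
r=wfin('w11',556,329); go(r[0][0],r[0][1],7,-25)
```

```text
wrist 1556 [555.9 331.1] [ 9.8 49.7] yaw -25.1 z 56.3
t 21.9333 at [554.4 326.1  71.2] [-90.1  -0.  -25.1] 
move [-0.8 64.2  5.3] [ 0.1 -0.1  0. ] rows>= 1.5
```

Emit:
move_arm(moves=[[-0.8,30,4,0,0,0],[-0.8,50,4,0,0,0],[-0.8,60,4,0,0,0],[-0.8,64,4,0,0,0],[-0.8,64,4,0,0,0],[-0.8,64,4,0,0,0]])

```text
time_s: 22.43
tool_pos: [0.5554, 0.3319, 0.0086]
tool_rot: [-89.9, -0.0, -25.1]
force: [-0.2, 0.6, -0.3]
grip_width: 0.0441
```

Emit:
move_arm(moves=[[0,0,0,0,0,0],[0,0,0,0,0,0],[0,0,0,0,0,0],[0,0,0,0,0,0],[0,0,0,0,0,0],[0,0,0,0,0,0],[0,0,0,0,0,0],[0,0,0,0,0,0],[0,0,0,0,0,0]], claw=2, newtons=30)

```text
time_s: 23.18
tool_pos: [0.5546, 0.3323, 0.0077]
tool_rot: [-90.0, -0.0, -25.0]
force: [-0.6, 0.2, 0.8]
grip_width: 0.0103
```

Run:
```python
from h import *
w=m2w(-56,110); go(w[0],w[1],105,4.5)
```

```text
t 23.1833 at [554.6 332.3   7.7] [-90.  -0. -25.] 
move [  85.9  -97.3 -190.4] [ -0.  -29.5   0. ] rows>= 5.5
```

Emit:
move_arm(moves=[[0,-35,0,0,0,0],[0,-75,0,0,0,0],[0,-97,0,0,0,0],[86,-97,-190,0,-29.5,0],[86,-97,-190,0,-29.5,0],[86,-97,-190,0,-29.5,0],[86,-97,-190,0,-29.5,0],[86,-97,-190,0,-29.5,0],[86,-97,-190,0,-29.5,0],[86,-97,-190,0,-29.5,0],[86,-97,-190,0,-29.5,0],[86,-97,-190,0,-29.5,0]])

```text
time_s: 24.18
tool_pos: [0.5516, 0.1253, 0.1047]
tool_rot: [-90.0, 0.0, 4.6]
force: [0.2, 0.8, -2.4]
grip_width: 0.0102
```

Run:
```python
from h import *
print(env.get_obs()['grip_width'],env.get_obs()['force'])
snap('wrist','w12')
w=m2w(-56,110); go(w[0],w[1],17.5,4.5)
Q=cloud('wrist',np.load('pics/w12_d.npy'))*1000; M=w2m(Q)
m=(Q[:,2]>50)&(Q[:,2]<70)&(M[:,0]>-105)&(M[:,0]<-5)&(M[:,1]>30)&(M[:,1]<80)
if m.sum(): print(m.sum(),cv2.minAreaRect(M[m].astype(np.float32)),np.median(Q[m][:,2]))
```

```text
0.010177756366142432 [ 0.1540556   0.78847806 -2.42592843]
t 24.2333 at [551.6 125.8 104.8] [-90.   -0.    4.7] 
move [ 0.1 87.3 -2.5] [-0.   0.2  0. ] rows>= 2.1
1610 ((-54.83501434326172, 56.792724609375), (10.64436149597168, 50.135372161865234), 89.99242401123047) 64.69581237315029
```

View pics/w12.png

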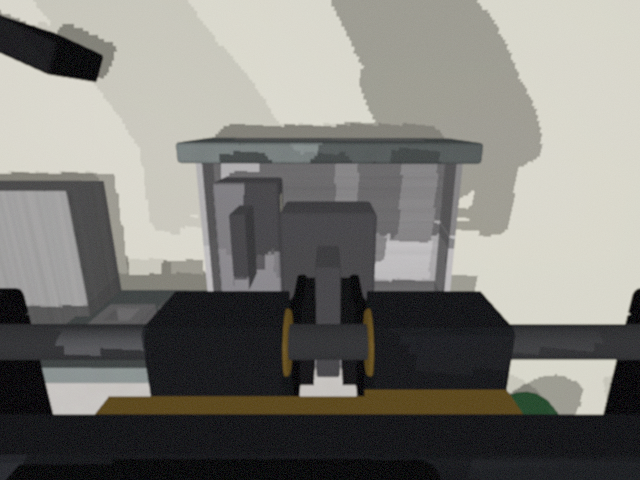

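Emit:
move_arm(moves=[[0,30,-2,0,0,0],[0,60,-2,0,0,0],[0,76,-2,0,0,0],[0,83,-2,0,0,0],[0,87,-2,0,0,0],[0,88,-2,0,0,0],[0,88,-2,0,0,0]])

```text
time_s: 24.82
tool_pos: [0.5531, 0.1226, 0.0176]
tool_rot: [-90.0, -0.1, 4.5]
force: [0.1, 0.7, -1.6]
grip_width: 0.0095
```

Emit:
move_arm(moves=[[0,0,0,0,0,0],[0,0,0,0,0,0],[0,0,0,0,0,0],[0,0,0,0,0,0],[0,0,0,0,0,0]], claw=35)

```text
time_s: 25.23
tool_pos: [0.5527, 0.1216, 0.0171]
tool_rot: [-90.0, -0.0, 4.5]
force: [-0.3, -0.1, -0.6]
grip_width: 0.032
```

Emit:
move_arm(moves=[[0,-30,0,0,0,0],[0,-65,0,0,0,0],[0,-100,0,0,0,0],[0,-100,0,0,0,0],[0,-100,0,0,0,0]])

```text
time_s: 25.65
tool_pos: [0.5539, 0.1221, 0.1188]
tool_rot: [-90.0, -0.2, 4.5]
force: [-0.5, 0.2, -1.5]
grip_width: 0.0347
```

Run:
```python
from h import *
scan('t13')
o=env.get_obs(); print(o['tool_pos'],o['grip_width'])
go(522.5,421.5,75,-5.5)
```

```text
tray front x [-122.1 -116.9]
fin px [159. 262.] xy [522.6 421.2] size [11.8 48.1] yaw -5.3 z 55.7
[0.55271089 0.12142779 0.11704162] 0.035109094332289176
t 25.7 at [552.7 121.4 117. ] [-90.   -0.1   4.5] 
move [ -6.8  41.8 301.5] [ 0.  10.   0.1] rows>= 7.3
```

Emit:
move_arm(moves=[[-7,5,301.5,0,10,0],[-7,5,301.5,0,10,0],[-7,20,301.5,0,10,0],[-7,42,301.5,0,10,0],[-7,42,301.5,0,10,0],[-7,42,301.5,0,10,0],[-7,42,301.5,0,10,0],[-7,42,301.5,0,10,0],[-7,42,301.5,0,10,0],[-7,42,301.5,0,10,0],[-7,42,301.5,0,10,0]], claw=44)

```text
time_s: 26.62
tool_pos: [0.5222, 0.4198, 0.0733]
tool_rot: [-90.1, 0.0, -5.6]
force: [1.0, -0.4, 0.5]
grip_width: 0.0439
```

Run:
```python
from h import *
r=wfin('w14',522.5,422); go(r[0][0],r[0][1],7,-5.5)
```

```text
wrist 1532 [522.2 423.7] [10. 50.] yaw -5.7 z 56.4
t 26.6667 at [522.8 419.3  73.8] [-90.1  -0.   -5.6] 
move [-1.  66.8  4.4] [ 0.1 -0.1  0. ] rows>= 1.6
```

Emit:
move_arm(moves=[[-0.5,30,3.4,0,0,0],[-0.5,50,3.4,0,0,0],[-0.5,61,3.4,0,0,0],[-0.5,66.5,3.4,0,0,0],[-0.5,66.5,3.4,0,0,0],[-0.5,66.5,3.4,0,0,0]])

```text
time_s: 27.17
tool_pos: [0.5224, 0.4248, 0.0089]
tool_rot: [-90.0, -0.0, -5.6]
force: [0.2, 0.4, -0.2]
grip_width: 0.0437
```

Emit:
move_arm(moves=[[0,0,0,0,0,0],[0,0,0,0,0,0],[0,0,0,0,0,0],[0,0,0,0,0,0],[0,0,0,0,0,0],[0,0,0,0,0,0],[0,0,0,0,0,0],[0,0,0,0,0,0],[0,0,0,0,0,0]], claw=2, newtons=30)

```text
time_s: 27.92
tool_pos: [0.5216, 0.4251, 0.0082]
tool_rot: [-90.0, -0.0, -5.5]
force: [-0.8, -0.3, 0.2]
grip_width: 0.0099
```

Run:
```python
from h import *
w=m2w(-56,162); go(w[0],w[1],105,4.5)
```

```text
t 27.9167 at [521.6 425.1   8.2] [-90.   -0.   -5.5] 
move [  50.2  -96.8 -246.2] [  0. -10.   0.] rows>= 6.5
```

Emit:
move_arm(moves=[[0,-35,0,0,0,0],[0,-75,0,0,0,0],[0,-97,0,0,0,0],[50,-97,-246,0,-10,0],[50,-97,-246,0,-10,0],[50,-97,-246,0,-10,0],[50,-97,-246,0,-10,0],[50,-97,-246,0,-10,0],[50,-97,-246,0,-10,0],[50,-97,-246,0,-10,0],[50,-97,-246,0,-10,0],[50,-97,-246,0,-10,0],[50,-97,-246,0,-10,0]])

```text
time_s: 29.0
tool_pos: [0.5471, 0.1772, 0.1052]
tool_rot: [-89.9, -0.0, 4.6]
force: [-0.5, -0.3, -1.4]
grip_width: 0.0099
```

Run:
```python
from h import *
print(env.get_obs()['grip_width'])
snap('wrist','w15')
w=m2w(-56,162); go(w[0],w[1],17.5,4.5)
Q=cloud('wrist',np.load('pics/w15_d.npy'))*1000; M=w2m(Q)
m=(Q[:,2]>50)&(Q[:,2]<70)&(M[:,0]>-105)&(M[:,0]<-5)&(M[:,1]>90)&(M[:,1]<130)
if m.sum(): print(m.sum(),cv2.minAreaRect(M[m].astype(np.float32)),np.median(Q[m][:,2]))
```

```text
0.009871918446803789
t 29.05 at [547.  177.6 105.3] [-90.   -0.    4.7] 
move [ 0.7 87.8 -2.5] [-0.   0.2  0. ] rows>= 2.1
1589 ((-53.94166564941406, 109.1259994506836), (10.58653736114502, 49.70045852661133), 89.67182159423828) 64.6576773669793
```

View pics/w15.png

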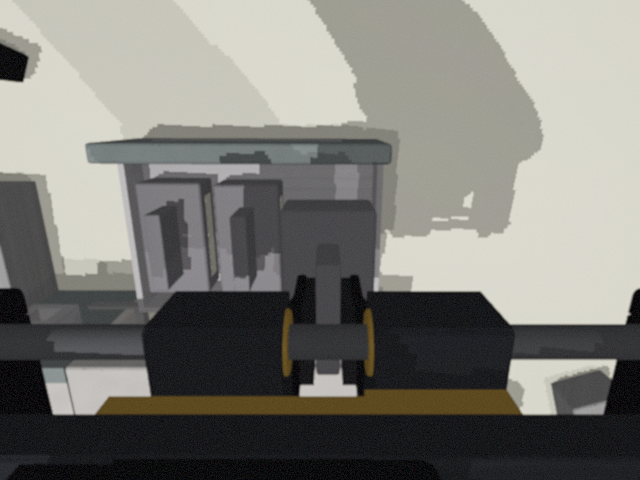

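Emit:
move_arm(moves=[[0,30,-2,0,0,0],[0,60,-2,0,0,0],[0,76,-2,0,0,0],[0,83,-2,0,0,0],[0,87,-2,0,0,0],[0,88.3,-2,0,0,0],[0,88.3,-2,0,0,0]])

```text
time_s: 29.63
tool_pos: [0.5485, 0.1744, 0.0178]
tool_rot: [-90.0, -0.1, 4.5]
force: [-1.0, 0.1, -0.6]
grip_width: 0.01
```

Emit:
move_arm(moves=[[0,0,0,0,0,0],[0,0,0,0,0,0],[0,0,0,0,0,0],[0,0,0,0,0,0],[0,0,0,0,0,0]], claw=35)

```text
time_s: 30.05
tool_pos: [0.5483, 0.1734, 0.0173]
tool_rot: [-90.0, -0.0, 4.5]
force: [-0.4, 0.3, -0.8]
grip_width: 0.0319
```

Emit:
move_arm(moves=[[0,-30,0,0,0,0],[0,-65,0,0,0,0],[0,-90,0,0,0,0],[0,-90,0,0,0,0],[0,-90,0,0,0,0]])

```text
time_s: 30.47
tool_pos: [0.5489, 0.1738, 0.1083]
tool_rot: [-90.0, -0.2, 4.5]
force: [0.7, 0.9, -0.5]
grip_width: 0.0352
```

Run:
```python
from h import *
w=m2w(-165,110); print(w); go(w[0],w[1],105,4.5)
```

```text
[443.2781394  114.81515592]
t 30.4667 at [548.9 173.8 108.3] [-90.   -0.2   4.5] 
move [-109.9    3.   -50.5] [ 0.  -0.   0.2] rows>= 2.9
```

Emit:
move_arm(moves=[[-40,3,-20,0,0,0],[-80,3,-40,0,0,0],[-110,3,-50.5,0,0,0],[-110,3,-50.5,0,0,0],[-110,3,-50.5,0,0,0]], claw=0)

```text
time_s: 30.88
tool_pos: [0.439, 0.1111, 0.1019]
tool_rot: [-90.4, 0.2, 4.3]
force: [-0.0, -0.1, -0.2]
grip_width: 0.0097
```

Run:
```python
from h import *
im,P,M=scan('t16'); z=P[...,2]
for y in (58,110,162):
    m=(z>58)&(z<72)&(abs(M[...,1]-y)<20)&(M[...,0]>-100)&(M[...,0]<-5); print(y,m.sum(),cv2.minAreaRect(M[m].astype(np.float32)) if m.sum() else '')
w=m2w(-165,110); go(w[0],w[1],18,4.5)
```

```text
tray front x [-120.7  -62.3]
58 74 ((-54.678001403808594, 54.0110969543457), (49.42845153808594, 9.943814277648926), 0.19707287847995758)
110 74 ((-54.1343994140625, 106.24103546142578), (9.785381317138672, 47.487125396728516), 89.54375457763672)
162 79 ((-55.287696838378906, 158.29562377929688), (48.212379455566406, 10.40481185913086), 0.3632262051105499)
t 30.9333 at [441.1 111.9 102.8] [-90.3   0.    4.3] 
move [ 2.5 84.8  3.3] [ 0.3 -0.2 -0. ] rows>= 2.0
```

View pics/t16.png

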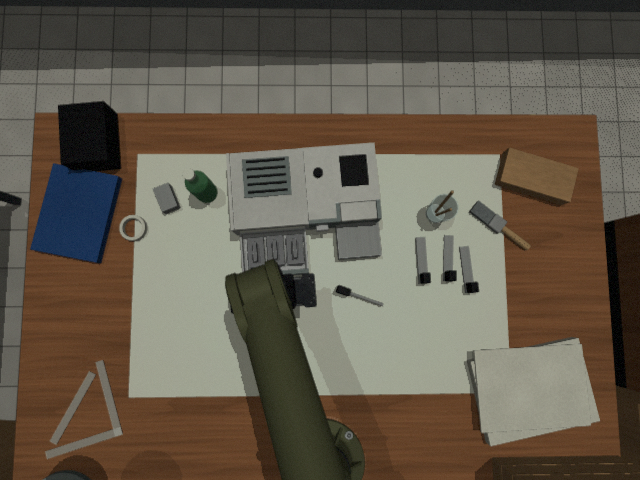

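Emit:
move_arm(moves=[[2.5,35,3,0,0,0],[2.5,65,3,0,0,0],[2.5,85,3,0,0,0],[2.5,85,3,0,0,0],[15,85,3,0,0,0],[25,85,3,0,0,0],[33,85,3,0,0,0],[39,85,3,0,0,0],[47,85,3,0,0,0],[55,85,3,0,0,0],[63,85,3,0,0,0],[71,85,3,0,0,0],[79,85,3,0,0,0],[87,85,3,0,0,0],[95,85,3,0,0,0],[103,85,3,0,0,0],[111,85,3,0,0,0],[117,85,3,0,0,0],[121,85,3,0,0,0],[121,85,3,0,0,0]])

```text
time_s: 32.6
tool_pos: [0.5619, 0.1279, 0.0188]
tool_rot: [-89.9, 0.1, 4.5]
force: [-5.1, 0.2, 1.9]
grip_width: 0.0004
```

Run:
```python
from h import *
o=env.get_obs(); print(o['force'],o['tool_pos'],w2m(o['tool_pos']*1000),o['grip_width'])
im,d=snap('side','s17');cv2.imwrite('pics/s17c.png',cv2.resize(im[150:340,150:400,::-1],None,fx=3,fy=3,interpolation=cv2.INTER_CUBIC))
w=m2w(-24,110); go(w[0],w[1],18,4.5)
```

```text
[-5.08061478  0.16244008  1.91752583] [0.56185891 0.12785896 0.01875036] [-45.76136536 113.69985209] 0.00042563824785541956
t 32.65 at [561.8 127.8  18.7] [-89.9   0.1   4.5] 
move [21.9  0.7 -3.7] [-0.1  0.  -0.1] rows>= 0.5
```

View pics/s17c.png

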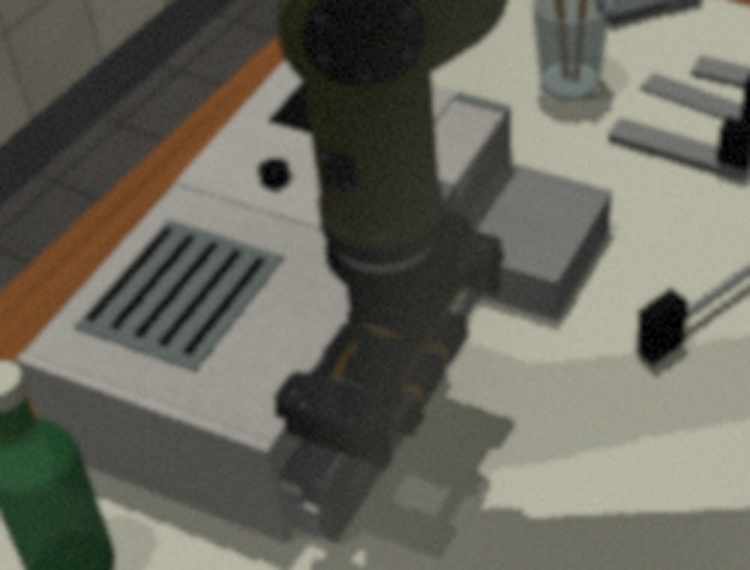

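Emit:
move_arm(moves=[[4,-3,-2,0,0,0],[8,-4,-3,0,0,0],[12,-4,-3,0,0,0],[16,-4,-3,0,0,0],[20,-4,-3,0,0,0],[23,-4,-3,0,0,0],[25,-4,-3,0,0,0],[27,-4,-3,0,0,0],[27,-4,-3,0,0,0]])

```text
time_s: 33.4
tool_pos: [0.5874, 0.1269, 0.0216]
tool_rot: [-89.9, 0.3, 4.5]
force: [-5.9, 1.3, -3.2]
grip_width: 0.0005
```

Emit:
move_arm(moves=[[1.5,0,0,0,0,0],[3,0,0,0,0,0],[3,0,0,0,0,0]])

```text
time_s: 33.65
tool_pos: [0.5885, 0.1268, 0.0216]
tool_rot: [-90.0, 0.5, 4.6]
force: [-10.1, 0.1, 1.2]
grip_width: 0.0004
```

Emit:
move_arm(moves=[[1,0,0,0,0,0],[2,0,0,0,0,0],[3,0,0,0,0,0],[3,0,0,0,0,0],[3,0,0,0,0,0]])

```text
time_s: 34.07
tool_pos: [0.5885, 0.1268, 0.0216]
tool_rot: [-90.1, 0.8, 4.6]
force: [-17.5, -0.8, 9.1]
grip_width: 0.0002
```

Emit:
move_arm(moves=[[-5,0,0,0,0,0],[-10,0,0,0,0,0],[-20,0,0,0,0,0],[-30,0,0,0,0,0],[-50,0,0,0,0,0],[-50,0,0,0,0,0]])

```text
time_s: 34.57
tool_pos: [0.5431, 0.1222, 0.0228]
tool_rot: [-90.1, 0.1, 4.6]
force: [0.6, 1.0, 0.4]
grip_width: 0.0006
```

Run:
```python
from h import *
o=env.get_obs(); print(o['force'],o['tool_pos'],w2m(o['tool_pos']*1000))
im,d=snap('side','s18');cv2.imwrite('pics/s18c.png',cv2.resize(im[150:340,150:400,::-1],None,fx=3,fy=3,interpolation=cv2.INTER_CUBIC))
Q=cloud('side',d)*1000;M=w2m(Q); m=(Q[:,2]>55)&(Q[:,2]<75)&(M[:,1]>130)&(M[:,1]<195)&(M[:,0]>-140)&(M[:,0]<0); print(m.sum(),np.percentile(M[m][:,0],[2,50,98]))
```

```text
[0.56337691 1.02658405 0.44920016] [0.54307156 0.12222587 0.02279793] [-64.93277235 109.55816685]
103 [-13.62593458 -10.35023297  -0.75645398]
```

View pics/s18c.png

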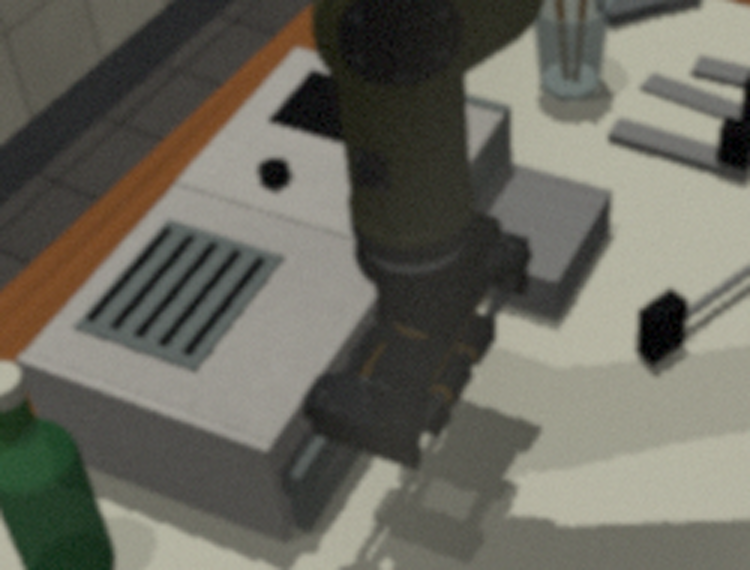

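Run:
```python
from h import *
go(452,-407.6,75,4)
```

```text
t 34.6167 at [545.  122.   23.2] [-90.1  -0.1   4.5] 
move [-134.4  -51.1 -520.7] [0.1 0.5 0.1] rows>= 13.0
```

Emit:
move_arm(moves=[[-15,-35,0,0,0,0],[-30,-70,0,0,0,0],[-60,-100,-40,0,0,0],[-134,-100,-520.7,0,0.5,0],[-134,-100,-520.7,0,0.5,0],[-134,-100,-520.7,0,0.5,0],[-134,-100,-520.7,0,0.5,0],[-134,-100,-520.7,0,0.5,0],[-134,-100,-520.7,0,0.5,0],[-134,-100,-520.7,0,0.5,0],[-134,-100,-520.7,0,0.5,0],[-134,-100,-520.7,0,0.5,0],[-134,-100,-520.7,0,0.5,0],[-134,-100,-520.7,0,0.5,0],[-134,-90,-520.7,0,0.5,0],[-134,-70,-520.7,0,0.5,0],[-134,-55,-520.7,0,0.5,0],[-134,-51,-520.7,0,0.5,0],[-134,-51,-520.7,0,0.5,0]], claw=50)

```text
time_s: 36.2
tool_pos: [0.453, -0.4051, 0.0728]
tool_rot: [-89.9, 0.0, 4.1]
force: [-0.0, 0.5, 0.2]
grip_width: 0.0499
```

```bash
cat >> h.py <<'E'
def blade(fn,x,y,cam='wrist'):
    im,d=snap(cam,fn); Q=cloud(cam,d)*1000
    m=(Q[:,2]>35)&(Q[:,2]<55)&(np.hypot(Q[:,0]-x,Q[:,1]-y)<30); r=cv2.minAreaRect(Q[m][:,:2].astype(np.float32))
    t=Q[m&(Q[:,2]>45)]; r2=cv2.minAreaRect(t[:,:2].astype(np.float32))
    print('grip',m.sum(),r,'top',len(t),r2,np.median(t[:,2])); return Q
E
python3 - <<'E'
from h import *
Q=blade('w19',452,-407.6); print(env.get_obs()['qpos'])
blade('t19',452,-407.6,'top')
go(452,-407.6,-8,4)
E
```

```text
grip 1749 ((453.49005126953125, -407.1495361328125), (28.041213989257812, 19.982711791992188), 5.026683807373047) top 1602 ((453.5748596191406, -407.1542053222656), (27.967193603515625, 19.961904525756836), 4.685255527496338) 51.11786245907507
[ 83.781019    29.51095393 -57.15862177  96.13884549  26.29712033
  68.97147132 114.43716553]
grip 0 ((0.0, 0.0), (0.0, 0.0), 0.0) top 0 ((0.0, 0.0), (0.0, 0.0), 0.0) nan
t 36.3 at [ 454.2 -405.7   74.9] [-90.1  -0.1   4.1] 
move [-2.4 82.9 -1.6] [0.1 0.1 0.1] rows>= 2.0
  return _methods._mean(a, axis=axis, dtype=dtype,
  ret = ret.dtype.type(ret / rcount)
```

View pics/w19.png

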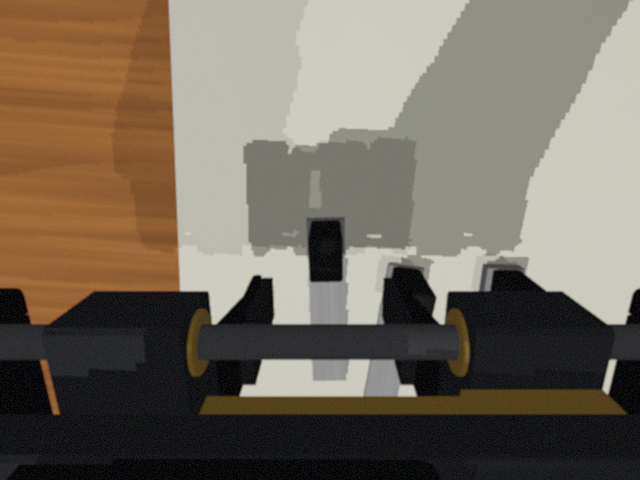

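Emit:
move_arm(moves=[[-1,30,-1.5,0,-0.7,0],[-1,60,-1.5,0,-0.7,0],[-1,76,-1.5,0,-0.7,0],[-1,83,-1.5,0,-0.7,0],[-1,83,-1.5,0,-0.7,0],[-1,83,-1.5,0,-0.7,0]], claw=38)

```text
time_s: 36.8
tool_pos: [0.4532, -0.4086, -0.0079]
tool_rot: [-90.1, -0.1, 4.7]
force: [-0.3, 0.0, 0.4]
grip_width: 0.0381
```

Emit:
move_arm(moves=[[0,0,0,0,0,0],[0,0,0,0,0,0],[0,0,0,0,0,0],[0,0,0,0,0,0],[0,0,0,0,0,0],[0,0,0,0,0,0],[0,0,0,0,0,0]], claw=8, newtons=45)

```text
time_s: 37.38
tool_pos: [0.4526, -0.4087, -0.0082]
tool_rot: [-90.0, -0.0, 4.7]
force: [-1.6, 0.5, 5.6]
grip_width: 0.0197
```

Run:
```python
from h import *
w=m2w(-150,-117.3); print(w); go(w[0],w[1],60,4.5)
```

```text
[ 476.06565187 -110.60726761]
t 37.3833 at [ 452.6 -408.7   -8.2] [-90.   -0.    4.7] 
move [ 47.8 -68.4 295.1] [0.  0.2 0. ] rows>= 7.4
```

Emit:
move_arm(moves=[[0,-35,0,0,0,0],[0,-69,0,0,0,0],[48,-69,295,0,0,0],[48,-69,295,0,0,0],[48,-69,295,0,0,0],[48,-69,295,0,0,0],[48,-69,295,0,0,0],[48,-69,295,0,0,0],[48,-69,295,0,0,0],[48,-69,295,0,0,0],[48,-69,295,0,0,0],[48,-69,295,0,0,0],[48,-69,295,0,0,0]])

```text
time_s: 38.47
tool_pos: [0.4755, -0.1122, 0.0596]
tool_rot: [-90.0, 0.0, 4.6]
force: [-0.1, -0.9, -1.1]
grip_width: 0.02
```

Run:
```python
from h import *
w=m2w(-150,-117.3); go(w[0],w[1],38,4.5); print(env.get_obs()['grip_width'])
for cam in ('top','side'):
    im,d=snap(cam,'b20'+cam); Q=cloud(cam,d)*1000; M=w2m(Q); z=Q[:,2]
    for x0 in range(-110,-20,12):
        m=(M[:,0]>x0)&(M[:,0]<x0+12)&(abs(M[:,1]+117)<25)&(z>58)&(z<84)
        if m.sum(): print(cam,x0,m.sum(),M[m][:,1].mean().round(1),np.ptp(M[m][:,1]).round(1),z[m].mean().round(1))
im=cv2.imread('pics/b20side.png');cv2.imwrite('pics/b20c.png',cv2.resize(im[150:300,260:440],None,fx=4,fy=4,interpolation=cv2.INTER_CUBIC))
```

```text
t 38.4667 at [ 475.5 -112.2   59.6] [-90.    0.    4.6] 
move [ 0.7 21.6  1.5] [ 0.   0.1 -0. ] rows>= 0.5
0.020013328499013123
top -110 6 -110.0 8.5 76.2
top -98 22 -112.2 10.7 75.7
top -86 27 -114.8 16.6 75.2
top -74 43 -118.2 25.8 75.5
top -62 47 -119.3 24.7 75.2
top -50 45 -119.0 26.4 75.5
top -38 8 -118.6 21.1 74.6
side -110 24 -105.3 13.1 71.7
side -98 24 -105.0 11.8 71.4
side -86 29 -106.3 21.9 73.0
side -74 48 -112.7 26.7 72.5
side -62 47 -111.6 28.7 72.6
side -50 48 -111.5 29.5 72.6
side -38 9 -109.6 22.7 72.8
```

View pics/b20c.png

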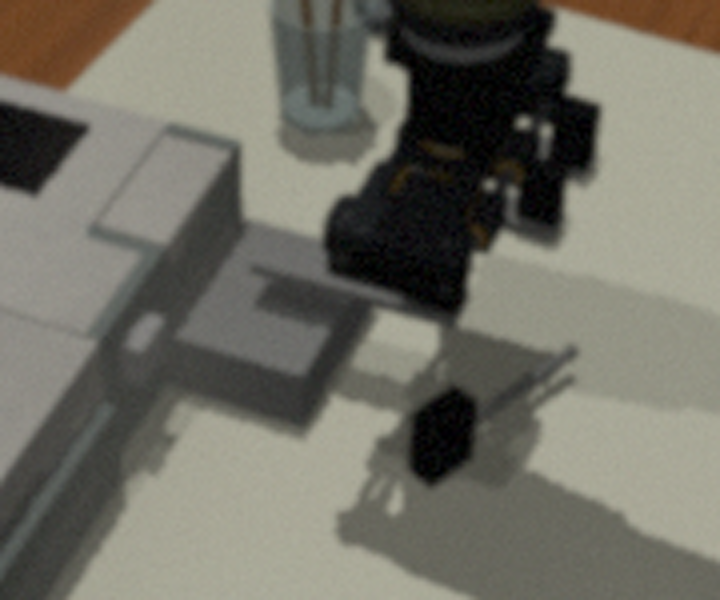

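Emit:
move_arm(moves=[[0,10,1,0,0,0],[0,18,1,0,0,0],[0,22,1,0,0,0],[0,22,1,0,0,0],[0,22.5,1,0,0,0]])

```text
time_s: 38.98
tool_pos: [0.4756, -0.1094, 0.0369]
tool_rot: [-90.0, 0.0, 4.7]
force: [0.0, -0.7, -0.8]
grip_width: 0.0198
```

Emit:
move_arm(moves=[[10,0,0,0,0,0],[20,0,0,0,0,0],[28,0,0,0,0,0],[28,0,0,0,0,0]])

```text
time_s: 39.32
tool_pos: [0.5055, -0.1069, 0.0377]
tool_rot: [-90.0, -0.1, 4.7]
force: [-1.1, 1.0, -1.7]
grip_width: 0.0196
```

Run:
```python
from h import *
o=env.get_obs(); print(o['force'],o['tool_pos'],w2m(o['tool_pos']*1000))
```

```text
[-1.10631283  0.97696224 -1.69811701] [ 0.50545895 -0.10686857  0.03769391] [-120.4039747  -115.87899737]
```

Emit:
move_arm(moves=[[0,0.7,0,0,0,0],[0,1.2,0,0,0,0],[0,1.2,0,0,0,0],[0,1.2,0,0,0,0]])

```text
time_s: 39.65
tool_pos: [0.5037, -0.1069, 0.0364]
tool_rot: [-90.0, -0.0, 4.7]
force: [-1.0, 2.1, 2.1]
grip_width: 0.0196
```

Emit:
move_arm(moves=[[3,0,0,0,0,0],[6,0,0,0,0,0],[9,0,0,0,0,0],[12,0,0,0,0,0],[15,0,0,0,0,0],[15,0,0,0,0,0]])

```text
time_s: 40.15
tool_pos: [0.5185, -0.1068, 0.0366]
tool_rot: [-90.1, 0.0, 4.7]
force: [-2.0, -0.3, 4.5]
grip_width: 0.0195
```

Emit:
move_arm(moves=[[2,-0.4,0,0,0,0],[4,-0.4,0,0,0,0],[6,-0.4,0,0,0,0],[8,-0.4,0,0,0,0],[10,-0.4,0,0,0,0],[10,-0.4,0,0,0,0]])

```text
time_s: 40.65
tool_pos: [0.5287, -0.1055, 0.0366]
tool_rot: [-90.0, 0.0, 4.7]
force: [-2.6, -0.5, 5.0]
grip_width: 0.02
```

Emit:
move_arm(moves=[[2,0,0,0,0,0],[4,0,0,0,0,0],[6,0,0,0,0,0],[8,0,0,0,0,0],[8,0,0,0,0,0]])

```text
time_s: 41.07
tool_pos: [0.5342, -0.1051, 0.0367]
tool_rot: [-90.1, 0.3, 4.7]
force: [-8.6, -1.9, 11.4]
grip_width: 0.0199
```

Emit:
move_arm(moves=[[0,-0.6,0,0,0,0],[0,-0.8,0,0,0,0],[0,-0.8,0,0,0,0],[0,-0.8,0,0,0,0]])

```text
time_s: 41.4
tool_pos: [0.5341, -0.105, 0.0367]
tool_rot: [-90.0, 0.3, 4.7]
force: [-6.4, 0.3, 5.2]
grip_width: 0.0198
```

Run:
```python
from h import *
o=env.get_obs(); print(o['force'],o['wrist_torque'],w2m(o['tool_pos']*1000)+[114.9,0])
```

```text
[-6.39310864  0.26937911  5.17467115] [-0.01063132  1.43307525 -0.03816725] [  23.23769156 -116.30927473]
```

Emit:
move_arm(moves=[[1.5,-0.3,0,0,0,0],[3,-0.3,0,0,0,0],[3,-0.3,0,0,0,0],[3,-0.3,0,0,0,0]])

```text
time_s: 41.73
tool_pos: [0.5362, -0.1048, 0.0368]
tool_rot: [-90.0, 0.4, 4.7]
force: [-8.0, -1.2, 6.8]
grip_width: 0.0197
```

Run:
```python
from h import *
o=env.get_obs(); print(o['force'],o['wrist_torque'],w2m(o['tool_pos']*1000)+[114.9,0])
im,d=snap('side','s21');cv2.imwrite('pics/s21c.png',cv2.resize(im[150:300,260:440,::-1],None,fx=4,fy=4,interpolation=cv2.INTER_CUBIC))
```

```text
[-8.00720074 -1.15150964  6.812025  ] [-0.04109405  1.76791352 -0.00568522] [  25.33661519 -116.28103652]
```

View pics/s21c.png

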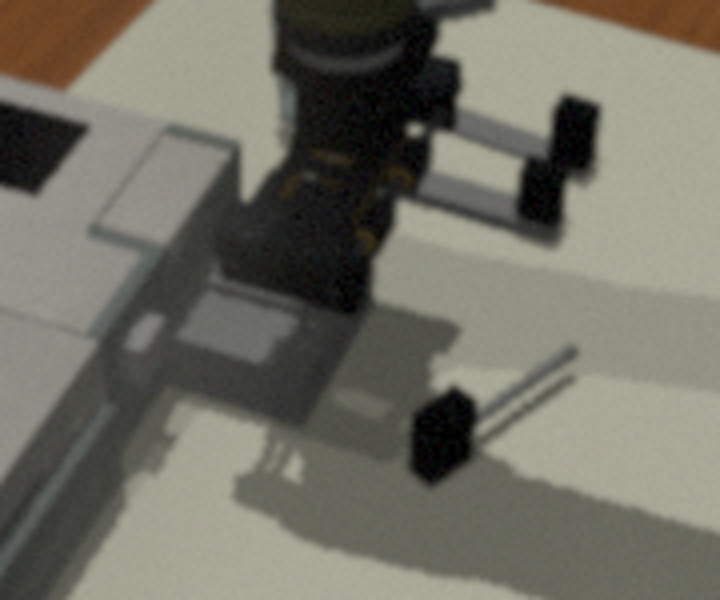

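Emit:
move_arm(moves=[[2,-0.2,0,0,0,0],[4,-0.2,0,0,0,0],[6,-0.2,0,0,0,0],[6,-0.2,0,0,0,0]])

```text
time_s: 42.12
tool_pos: [0.5451, -0.1039, 0.0369]
tool_rot: [-90.0, 0.1, 4.7]
force: [-0.8, -0.9, -4.4]
grip_width: 0.0197
```

Emit:
move_arm(moves=[[2,0,0,0,0,0],[4,0,0,0,0,0],[6,0,0,0,0,0],[6,0,0,0,0,0]])

```text
time_s: 42.45
tool_pos: [0.5519, -0.1032, 0.0377]
tool_rot: [-90.0, -0.0, 4.7]
force: [-0.2, -0.2, -4.1]
grip_width: 0.0199
```

Run:
```python
from h import *
o=env.get_obs(); print(o['force'],o['wrist_torque'],o['tool_rot'],w2m(o['tool_pos']*1000)+[114.9,0])
```

```text
[-0.15440631 -0.22750127 -4.10876335] [-0.0428125   0.34033136 -0.02252338] [-8.99823545e+01 -1.96590128e-02  4.70052799e+00] [  41.12217327 -115.8669002 ]
```

Emit:
move_arm(moves=[[0,0.5,0,0,0,0],[0,0.8,0,0,0,0],[0,0.8,0,0,0,0],[0,0.8,0,0,0,0]])

```text
time_s: 42.78
tool_pos: [0.552, -0.1033, 0.0372]
tool_rot: [-90.0, -0.1, 4.7]
force: [-0.5, 0.3, -4.5]
grip_width: 0.0201
```

Emit:
move_arm(moves=[[-1,0,0,0,0,0],[-2,0,0,0,0,0],[-3,0,0,0,0,0],[-4,0,0,0,0,0],[-5,0,0,0,0,0],[-6,0,0,0,0,0]])

```text
time_s: 43.28
tool_pos: [0.5455, -0.1039, 0.0371]
tool_rot: [-90.0, -0.0, 4.7]
force: [1.8, 0.3, -4.8]
grip_width: 0.0199
```

Emit:
move_arm(moves=[[1,0,0,0,0,0],[2,0,0,0,0,0],[3,0,0,0,0,0],[4,0,0,0,0,0],[5,0,0,0,0,0],[6,0,0,0,0,0]])

```text
time_s: 43.78
tool_pos: [0.5514, -0.1034, 0.0368]
tool_rot: [-90.0, 0.0, 4.7]
force: [-1.7, 0.3, -3.7]
grip_width: 0.0199
```

Run:
```python
from h import *
o=env.get_obs(); print(o['force'],o['wrist_torque'],o['tool_rot'],w2m(o['tool_pos']*1000)+[114.9,0])
```

```text
[-1.71055756  0.26971136 -3.66633344] [0.00518339 0.49838283 0.01132693] [-8.99983780e+01  2.61452514e-02  4.68264051e+00] [  40.57792144 -116.05250743]
```

Emit:
move_arm(moves=[[0,0.6,0,0,0,0],[0,1,0,0,0,0],[0,1,0,0,0,0],[0,1,0,0,0,0]])

```text
time_s: 44.12
tool_pos: [0.5517, -0.1034, 0.0367]
tool_rot: [-90.0, 0.0, 4.7]
force: [-4.5, -0.7, 5.6]
grip_width: 0.0197
```

Emit:
move_arm(moves=[[-1,0,0,0,0,0],[-2,0,0,0,0,0],[-3,0,0,0,0,0],[-4,0,0,0,0,0],[-5,0,0,0,0,0],[-6,0,0,0,0,0]])

```text
time_s: 44.62
tool_pos: [0.5471, -0.1037, 0.0368]
tool_rot: [-90.0, -0.2, 4.7]
force: [4.1, 0.7, 1.3]
grip_width: 0.0194
```

Emit:
move_arm(moves=[[1,0,0,0,0,0],[2,0,0,0,0,0],[3,0,0,0,0,0],[4,0,0,0,0,0],[5,0,0,0,0,0],[6,0,0,0,0,0]])

```text
time_s: 45.12
tool_pos: [0.5466, -0.1038, 0.0367]
tool_rot: [-90.1, 0.7, 4.7]
force: [-14.5, -0.6, 23.1]
grip_width: 0.0193
```

Emit:
move_arm(moves=[[0,0,0,0,0,0],[0,0,0,0,0,0]])

```text
time_s: 45.28
tool_pos: [0.5468, -0.1038, 0.0367]
tool_rot: [-90.1, 0.6, 4.7]
force: [-12.6, 0.2, 20.5]
grip_width: 0.0196
```

Emit:
move_arm(moves=[[-4,-0.8,0,0,0,0],[-4,-1,0,0,0,0],[-4,-1,0,0,0,0],[-4,-1,0,0,0,0]])

```text
time_s: 45.62
tool_pos: [0.5457, -0.1038, 0.0368]
tool_rot: [-90.0, 0.2, 4.7]
force: [-4.0, -0.6, 6.6]
grip_width: 0.0198
```

Emit:
move_arm(moves=[[0,0,0,0,0,0],[0,0,0,0,0,0],[0,0,0,0,0,0]])

```text
time_s: 45.87
tool_pos: [0.5457, -0.1038, 0.0368]
tool_rot: [-90.0, 0.2, 4.7]
force: [-3.6, -0.0, 6.2]
grip_width: 0.0197
```

Emit:
move_arm(moves=[[0,0,0,0,0,0],[0,0,0,0,0,0],[0,0,0,0,0,0],[0,0,0,0,0,0],[0,0,0,0,0,0]], claw=40)

```text
time_s: 46.28
tool_pos: [0.5474, -0.1037, 0.0368]
tool_rot: [-90.0, 0.0, 4.7]
force: [0.2, 0.1, 0.8]
grip_width: 0.0384
```

Run:
```python
from h import *
o=env.get_obs(); print(o['force'],o['tool_pos'],w2m(o['tool_pos']*1000),o['grip_width'])
```

```text
[0.18695365 0.12448831 0.80882807] [ 0.54739364 -0.10372923  0.03677021] [ -78.35224976 -116.0394971 ] 0.03843442639589784
```

Emit:
move_arm(moves=[[0,-20,0,0,0,0],[0,-45,0,0,0,0],[-10,-55,0,0,0,0],[-45,-55,0,0,0,0],[-45,-55,0,0,0,0],[-45,-55,0,0,0,0]])

```text
time_s: 46.78
tool_pos: [0.5009, -0.1092, 0.0917]
tool_rot: [-90.2, 0.1, 4.5]
force: [-0.7, -0.1, -0.4]
grip_width: 0.04
```

Run:
```python
from h import *
o=env.get_obs(); print(o['force'],o['tool_pos'],w2m(o['tool_pos']*1000),o['grip_width'])
im,d=snap('side','s22');cv2.imwrite('pics/s22c.png',cv2.resize(im[150:300,260:440,::-1],None,fx=4,fy=4,interpolation=cv2.INTER_CUBIC))
Q=cloud('side',d)*1000;M=w2m(Q);z=Q[:,2]
m=(M[:,0]>-110)&(M[:,0]<-55)&(abs(M[:,1]+117)<25)&(z>60)&(z<105); 
if m.sum(): print(m.sum(),cv2.minAreaRect(M[m].astype(np.float32)),np.percentile(z[m],98))
snap('wrist','w22');Q=cloud('wrist',np.load('pics/w22_d.npy'))*1000;M=w2m(Q);z=Q[:,2]
m=(M[:,0]>-110)&(M[:,0]<-55)&(abs(M[:,1]+117)<25)&(z>60)&(z<105); 
if m.sum(): print(m.sum(),cv2.minAreaRect(M[m].astype(np.float32)),np.percentile(z[m],98))
```

```text
[-0.72228493 -0.11412956 -0.35224901] [ 0.50087508 -0.10918587  0.0916646 ] [-125.15553292 -117.82951332] 0.039968469383980305
207 ((-79.33683776855469, -112.07612609863281), (29.826719284057617, 25.764347076416016), 13.064233779907227) 95.66296950136395
1233 ((-79.03884887695312, -115.8157730102539), (19.94944190979004, 28.907197952270508), 89.9664306640625) 96.25734896603562
```

View pics/s22c.png

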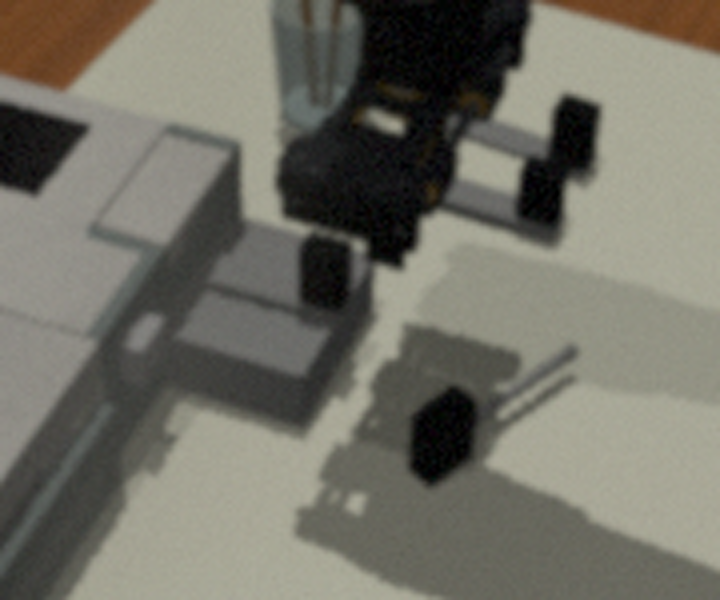

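View pics/w22.png

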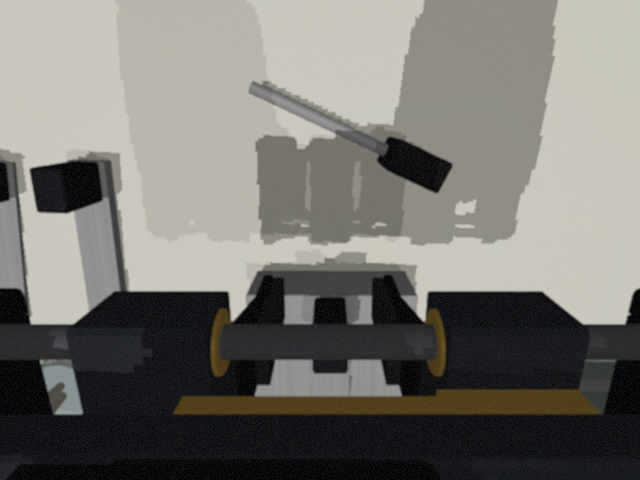

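Emit:
move_arm(moves=[[0,0,2,0,0,0],[0,0,2,0,0,0],[0,0,2,0,0,0],[0,20,2,0,0,0],[0,45,2,0,0,0],[0,62,2,0,0,0],[0,62,2,0,0,0],[6,62,2,0,0,0],[12,62,2,0,0,0],[16,62,2,0,0,0],[16,62,2,0,0,0],[16,62,2,0,0,0]], claw=0)

```text
time_s: 47.88
tool_pos: [0.5196, -0.1039, 0.0309]
tool_rot: [-90.0, -0.1, 4.7]
force: [0.0, 0.2, -0.3]
grip_width: 0.0004
```

Run:
```python
from h import *
o=env.get_obs(); print(o['force'],o['tool_pos'],w2m(o['tool_pos']*1000),o['grip_width'])
```

```text
[ 0.02263986  0.18260484 -0.30019115] [ 0.51955402 -0.10392425  0.03091949] [-106.12134753 -114.04964301] 0.0003864346394575228
```

Emit:
move_arm(moves=[[1.5,0,0,0,0,0],[3,0,0,0,0,0],[4,0,0,0,0,0],[5,0,0,0,0,0]])

```text
time_s: 48.22
tool_pos: [0.5218, -0.104, 0.0298]
tool_rot: [-90.0, 0.2, 4.7]
force: [-5.2, 0.1, 3.7]
grip_width: 0.0006
```

Emit:
move_arm(moves=[[1,0,0,0,0,0],[2,0,0,0,0,0]])

```text
time_s: 48.38
tool_pos: [0.5237, -0.1038, 0.0297]
tool_rot: [-90.0, 0.2, 4.7]
force: [-5.2, -0.2, 4.4]
grip_width: 0.0003
```

Emit:
move_arm(moves=[[1,0,0,0,0,0],[2,0,0,0,0,0]])

```text
time_s: 48.55
tool_pos: [0.5257, -0.1036, 0.0297]
tool_rot: [-90.0, 0.2, 4.7]
force: [-5.2, -1.0, 3.4]
grip_width: 0.0001
```

Run:
```python
from h import *
o=env.get_obs(); print(o['force'],o['tool_pos'],w2m(o['tool_pos']*1000),o['grip_width'])
```

```text
[-5.19722085 -0.96284927  3.44963718] [ 0.5256983  -0.10363179  0.02970423] [ -99.97306597 -114.24015746] 7.818247449054911e-05
```

Emit:
move_arm(moves=[[1,0,0,0,0,0],[2,0,0,0,0,0],[2,0,0,0,0,0]])

```text
time_s: 48.8
tool_pos: [0.5281, -0.1035, 0.0297]
tool_rot: [-90.0, 0.2, 4.7]
force: [-5.0, 0.2, 2.8]
grip_width: 0.0003
```

Emit:
move_arm(moves=[[-10,0,0,0,0,0],[-30,0,0,0,0,0],[-30,-40,0,0,0,0],[-30,-80,0,0,0,0],[-30,-120,0,0,0,0],[-30,-120,-40,0,0,0],[-30,-120,-80,0,0,0],[-30,-120,-120,0,0,0],[-30,-120,-160,0,0,0],[-30,-120,-200,0,0,0],[-30,-120,-240,0,0,0],[-30,-120,-240,0,0,0],[-30,-120,-240,0,0,0]])

```text
time_s: 49.88
tool_pos: [0.5188, -0.3481, 0.1491]
tool_rot: [-89.9, -0.1, 4.4]
force: [0.6, 0.6, -0.0]
grip_width: 0.0004
```

Run:
```python
from h import *
im,P,M=scan('t23'); z=P[...,2]
m=(M[...,0]>-110)&(M[...,0]<-50)&(abs(M[...,1]+117)<25)&(z>80)&(z<105); print(m.sum(),cv2.minAreaRect(M[m].astype(np.float32)),np.median(z[m]))
m=(M[...,0]>-30)&(M[...,0]<-3)&(M[...,1]<190)&(M[...,1]>30)&(z>60)&(z<74); print('tray',m.sum(),np.percentile(M[m][:,0],[1,50]))
for n,b in dict(rod=(446,-59),thin=(484,-350),thick=(479,-281)).items():
    k=(np.hypot(P[...,0]-b[0],P[...,1]-b[1])<35)&(z>40)&(z<60); print(n,k.sum(),cv2.minAreaRect(P[k][:,:2].astype(np.float32)) if k.sum() else '',np.median(z[k]) if k.sum() else '')
im,d=snap('side','s23'); o=env.get_obs(); print(o['time_s'],o['tool_pos'],o['force'])
```

```text
tray front x [-13.5  -7.9]
89 ((-73.07270812988281, -118.0203628540039), (26.81293296813965, 19.798385620117188), 0.9775421619415283) 95.286667613668
tray 262 [-13.41212183  -8.53542452]
rod 107 ((446.73651123046875, -60.97672653198242), (35.565032958984375, 19.80061149597168), 71.03265380859375) 50.358656705482815
thin 55 ((480.1357116699219, -350.03045654296875), (20.689680099487305, 18.648052215576172), 89.14781188964844) 49.62259819668291
thick 89 ((479.2044677734375, -281.0256042480469), (20.54518699645996, 26.525989532470703), 89.76260375976562) 50.09113669366981
49.9833 [ 0.51977039 -0.34377629  0.14999583] [-0.04632336  1.1089255   0.38273869]
```

View pics/t23.png

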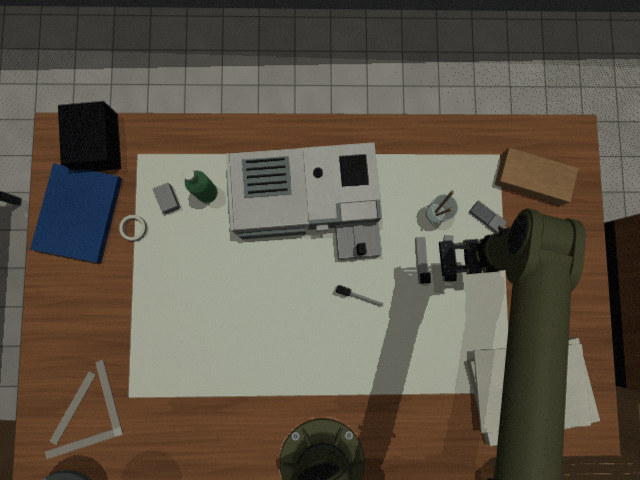

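View pics/s23.png

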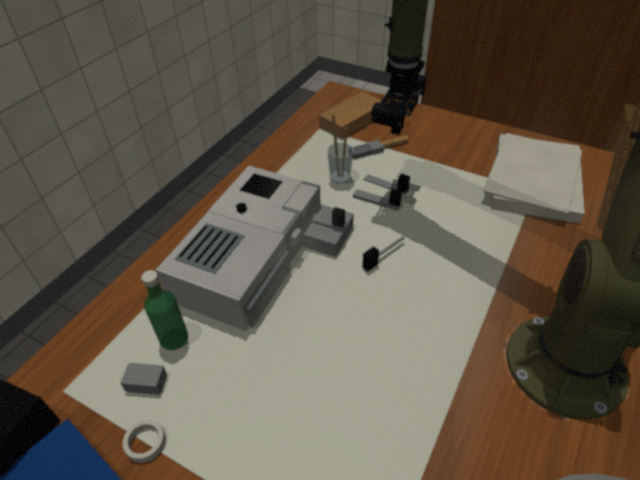

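Run:
```python
from h import *
print(job.sign_off())
```

```text
the job is handed in; nothing more can be done
None
```

The sealer is ready and the job is handed in, about 50 s into the 210 s limit.

- **Release and tray:** I pushed the rod into the release hole and the tray sprang fully out. All three film cassettes on the bench went into it upright. The plain grey box by the bottle has no fin, so I took it not to be a cassette and left it. I pushed the tray home until it stopped, with a peak of about 17 N. With the gripper clear, the tray front stays about 13 mm in front of the face, against 12 mm nominal when latched.
- **Feeler blade:** The medium (7 mm) blade fits. Pushed freely from behind, it moved with a steady drag of about 5 N, so it lifts the bar and is not loose. Its tip is about 41 mm past the mouth; 32 mm is needed. The other two blades were not tried.
- **Final pictures:** The rod and the thin and thick blades stand on the bench, the bottle and tumbler are upright, and the robot touches nothing.

**What disagreed or went wrong:**
- **Fingertip position:** Both cameras showed the fingertips about 25 mm behind the reported TCP, not 11 mm ahead as stated. My first grasp of the rod closed just above it because of this. I corrected for it from then on.
- **Drag test:** While testing the drag with the blade still gripped, it stuck on the table, with about 23 N down and 14 N forward. I eased off, let go and measured by pushing instead.
- **Bar lift:** I inferred it from the drag. It was not seen directly.

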